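# Gauge the pipe feet, tray them and book the batch

### The job

Check the welded pipe feet one after another, from the left of the row to the right: stand each upright on the plate of the height gauge, let go, and press on its top with the closed fingers to feel whether it is level with the step or short of it; then stand it in a tray, feet level with the step in the tray with the high end board and short feet in the tray with the low end board. When all feet stand in their trays, book the batch by pressing the three keys of the tally box one at a time from left to right. Leave the other things on the bench where they are; if a foot gets shoved aside, put it right again.

Things in the scene. Friction and masses are not known exactly. Their poses are not given: they have to be found in the camera images.
- foot_1p: The left pipe foot of the row (or absent). A red-brown primed pipe, 42 mm across and closed by a flat cap, standing upright on a round steel flange 70 mm across and 10 mm thick; 0.4 kg give or take a third. Total height either 110 mm (full) or 103 mm (short); which of the two is not known beforehand. Origin: centre of the flange's underside; z runs up the pipe. It may be shoved aside by a few cm but stays upright. Exactly one of foot_1p and foot_1q is there.
- foot_1q: The left pipe foot of the row (or absent). A red-brown primed pipe, 42 mm across and closed by a flat cap, standing upright on a round steel flange 70 mm across and 10 mm thick; 0.4 kg give or take a third. Total height either 110 mm (full) or 103 mm (short); which of the two is not known beforehand. Origin: centre of the flange's underside; z runs up the pipe. It may be shoved aside by a few cm but stays upright. Exactly one of foot_1p and foot_1q is there.
- foot_2p: The middle pipe foot of the row (or absent). A red-brown primed pipe, 42 mm across and closed by a flat cap, standing upright on a round steel flange 70 mm across and 10 mm thick; 0.4 kg give or take a third. Total height either 110 mm (full) or 103 mm (short); which of the two is not known beforehand. Origin: centre of the flange's underside; z runs up the pipe. It may be shoved aside by a few cm but stays upright. Exactly one of foot_2p and foot_2q is there.
- foot_2q: The middle pipe foot of the row (or absent). A red-brown primed pipe, 42 mm across and closed by a flat cap, standing upright on a round steel flange 70 mm across and 10 mm thick; 0.4 kg give or take a third. Total height either 110 mm (full) or 103 mm (short); which of the two is not known beforehand. Origin: centre of the flange's underside; z runs up the pipe. It may be shoved aside by a few cm but stays upright. Exactly one of foot_2p and foot_2q is there.
- foot_3p: The right pipe foot of the row (or absent). A red-brown primed pipe, 42 mm across and closed by a flat cap, standing upright on a round steel flange 70 mm across and 10 mm thick; 0.4 kg give or take a third. Total height either 110 mm (full) or 103 mm (short); which of the two is not known beforehand. Origin: centre of the flange's underside; z runs up the pipe. It may be shoved aside by a few cm but stays upright. Exactly one of foot_3p and foot_3q is there, or neither.
- foot_3q: The right pipe foot of the row (or absent). A red-brown primed pipe, 42 mm across and closed by a flat cap, standing upright on a round steel flange 70 mm across and 10 mm thick; 0.4 kg give or take a third. Total height either 110 mm (full) or 103 mm (short); which of the two is not known beforehand. Origin: centre of the flange's underside; z runs up the pipe. It may be shoved aside by a few cm but stays upright. Exactly one of foot_3p and foot_3q is there, or neither.
- gauge_seat (a point): Height gauge, fixed to the table: a steel plate 120 x 170 mm, 5 mm thick, with a steel step block (80 x 45 mm) standing at one end. This point: middle of the free part of the plate (about 120 x 118 mm), on its top face, where a foot is stood. Its y points away from the step, x along the step's face.
- gauge_step (a point): Middle of the flat top of the gauge's step, 110 mm above the plate's top face (115 mm above the table) and 80 mm from gauge_seat: a full foot standing on the plate is level with it, a short one ends 7 mm below it.
- tray_high_floor (a point): Fixed sheet-steel tray without a lid, 250 x 88 mm, walls 22 mm high and 4 mm thick (inside 242 x 80 mm), floor 4 mm above the table. The end board at its +x end stands up 70 mm: this is the tray for full feet. This point: middle of its floor; x runs along the tray towards the end board, y across it. Three feet fit one behind the other, 75 mm apart.
- tray_low_floor (a point): Fixed sheet-steel tray without a lid, 250 x 88 mm, walls 22 mm high and 4 mm thick (inside 242 x 80 mm), floor 4 mm above the table. The end board at its +x end is low, 24 mm: this is the tray for short feet. This point: middle of its floor; x runs along the tray towards the end board, y across it. Three feet fit one behind the other, 75 mm apart.
- tally_box: Fixed grey tally box lying on the table, 90 x 210 mm and 35 mm high, with three white round spring keys in a row on its top. Origin: centre of its underside; y runs along the row, towards the left key as the robot sees it.
- key_1 (a joint): Travel of the left key (seen from the robot), in m: 0 up, 0.006 fully down (about 4 N); it springs back. It counts as pressed beyond 0.004.
- key_1_top (a point): Centre of the top of the left key, 34 mm across, pressed straight down. The keys are 60 mm apart.
- key_2 (a joint): Travel of the middle key (seen from the robot), in m: 0 up, 0.006 fully down (about 4 N); it springs back. It counts as pressed beyond 0.004.
- key_2_top (a point): Centre of the top of the middle key, 34 mm across, pressed straight down. The keys are 60 mm apart.
- key_3 (a joint): Travel of the right key (seen from the robot), in m: 0 up, 0.006 fully down (about 4 N); it springs back. It counts as pressed beyond 0.004.
- key_3_top (a point): Centre of the top of the right key, 34 mm across, pressed straight down. The keys are 60 mm apart.
- paint_tin: Tin, 76 mm across, 100 mm high, upright; origin at the centre of its underside. Bystander: leave it where it is.
- bolt_jar: Glass jar with a steel lid, 68 mm across, 85 mm high; origin at the centre of its underside. Bystander: leave it where it is.
- wire_brush: Brush lying flat, 200 mm; origin on its underside. Bystander: leave it where it is.
- tape_roll: Roll of tape lying flat, 84 mm across, 40 mm high, there only when the right foot is missing; origin at the centre of its underside. Bystander: leave it where it is.
Not all that is in view belongs to the job. Leave any blue or green look-alike of the foot_3q alone. What is shaped like the foot_2q but yellow is not meant.

How it is judged:
By the outcome, as a careful person would: the job done as asked, in the order asked, and still so for the second after the job is handed in, with the robot touching nothing.
Of foot_1p, foot_1q only 1 to 1 are there at a start; the rules pass over those that are not, and their reading is None.
Of foot_2p, foot_2q only 1 to 1 are there at a start; the rules pass over those that are not, and their reading is None.
Of foot_3p, foot_3q, tape_roll only 1 to 1 are there at a start; the rules pass over those that are not, and their reading is None.
At some moment in a run one of foot_1p, foot_1q, foot_2p, foot_2q, foot_3p, foot_3q may be knocked a few centimetres aside while the robot is not near it.
It also fails if it takes over 210 s, if anything falls off the work surface, if the arm or the gripper's body presses on something with over 40 N, if the wrist force passes 120 N, or if a joint passes its speed limit or range.

### The arm

A 6-joint arm with a two-finger parallel gripper is mounted at the origin on the work surface. World frame = base frame: x ahead of the robot, y to its left, z up, the work surface at z = 0. Lengths are in m, angles in degrees, forces in N, time in s.
With the tool pointing down it reaches from about 0.325 to 0.85 m from the base axis. Payload 15.5 kg.
Tool frame: the origin (TCP) lies midway between the tips of the shut fingers; the grasp point (between the pads) lies 19 mm behind it (grasp_offset is the distance from the TCP to the grasp point, in m); z points along the fingers, y is the line along which they close (so a half turn about z gives the same grasp; the last joint's range is limited). The gripper opens to 91 mm and grips with 3 to 60 N. Pads are 32 mm wide; open, the fingers measure 118 mm over their backs; the gripper's body (76 mm by 178 mm) begins 60 mm behind the grasp point.
Start: joints at [70.388, 28.281, 77.091, -0, 74.628, -5.472], TCP at [0.153, 0.606, 0.214] pointing down, gripper open.
Joint ranges: [-166.48, 166.48], [-47.26, 123.95], [12.59, 153.08], [-70.14, 250.14], [6.76, 159.57], [-176.63, 176.63]. Speed limits (degrees/s): [108.29, 108.29, 147.25, 172.46, 172.46, 172.46].

### API

Orientations are given as a 3x3 rotation matrix whose columns are the frame's x, y, z axes.
In Python, from workcell import observe, get_image, close_job, grasp_offset gives the robot as it stands. The module is installed in compiled form; this text tells all that it offers.
- The arm moves only by the shell command python3 -m pendant 'ROWS' [FORCE]. ROWS is JSON, a list of rows, each a list of 5 numbers: the shift along the tool's x, y, z in units of 0.25 m (1.0 is 0.25 m), then the turn about the tool's z in units of 30 degrees (1.0 is 30 degrees), then the finger opening in mm, from 0 to 91.2. A call has 1 to 8 rows; each row is the pose to reach, as a shift and turn from the pose commanded when the call began, along the tool's axes at that moment; what a row does not reach only later rows make up. A row lasts 1/12 s, in which the tool goes at most 41.7 mm and 7.16 degrees, less where a joint would pass 70% of its speed; a pose out of reach is approached as far as the arm can. A call with a number of a shift or a turn outside -1 to 1 is refused whole. A call with a gripper value outside its range is refused whole. The fingers move at their own pace and stop on an object; FORCE is the grip in N (left out, the last holds). Time passes only in rows, so rows that repeat a pose let the fingers close. It gives the time, the measured TCP pose, the force, the opening and the grip force at its end, in the units of the state.
- observe(): the state, without advancing time (a new reading comes with each control period).
- get_image(name): name is "scene" or "top"; returns a dict with "frame" (420x560x3 uint8, blue, green, red), "fovy" (degrees; the focal length in pixels is half the picture's height over the tangent of half this angle, whatever the lens; pixels are square), "cx", "cy" (the principal point, pixels), "extrinsics" (4x4, takes a point from world to camera coordinates). Camera axes: x right, y up, looking along -z (the intrinsics and any distortion apply to the point x, -y, -z); pixel columns grow to the right and rows downward; lengths in m; the calibration is good to about 2 mm. A picture is of the moment at which its call begins. There is no depth.
- close_job(): hands the job in; it is judged then, once.
The state is a dict: "time_s": time; "joints": joint angles; "joint_vel": joint speeds; "joint_torque": joint torques, N m; "position": TCP position; "tool_rot": TCP orientation; "contact_force": force on the tool from outside, world axes, zero at the start; "ft_torque": the same for the moment, N m; "width": finger opening in m; "gripper_force": force on a finger pad.
Only numpy, scipy, OpenCV 4.12 (cv2) and the standard library are available. Lean on these libraries where they do the work, as an engineer would, in place of code of your own. Each camera call takes 0.05 s, during which the arm holds its last target. There are 200 camera calls.

## Working session

There is one attempt and no reset: what is moved stays moved. The work goes in short steps, Python scripts to look and compute and a shell command to move; the robot and the scene stay as the last step left them, time stands still between calls to the robot, and variables do not carry over. Pictures are saved under pics/ and viewed, at most 14 in all, crops included, and the job is handed in when it is done.

```bash
mkdir -p pics; cat > h.py <<'E'
import numpy as np, cv2
from workcell import observe, get_image
def snap(name,out=None):
    d=get_image(name)
    if out: cv2.imwrite('pics/'+out,d['frame'])
    return d
def ray(d,u,v):
    f=210/np.tan(np.radians(d['fovy'])/2); E=np.array(d['extrinsics'])
    r=np.array([(u-d['cx'])/f,-(v-d['cy'])/f,-1.]); R=E[:3,:3]
    return -R.T@E[:3,3], R.T@r
def pt(d,u,v,z):
    c,r=ray(d,u,v); return (c+r*(z-c[2])/r[2]).round(4)
def px(d,p):
    f=210/np.tan(np.radians(d['fovy'])/2); E=np.array(d['extrinsics'])
    q=E[:3,:3]@np.array(p)+E[:3,3]; return (d['cx']+f*q[0]/-q[2], d['cy']+f*q[1]/q[2])
def rel(x,y,z,yaw=None):
    s=observe();R=np.array(s['tool_rot']);p=np.array(s['position'])
    print('shift units',(R.T@(np.array([x,y,z])-p)/.25).round(3),'pos',p.round(4),'yaw(x axis)',np.degrees(np.arctan2(R[1,0],R[0,0])).round(1))
E
python3 - <<'E'
from h import *
for n in('scene','top'):
    d=snap(n,n+'0.png'); print(n,{k:np.round(v,3).tolist() for k,v in d.items() if k!='frame'}, d.keys())
print(observe())
from workcell import grasp_offset; print(grasp_offset)
E
```

```text
scene {'fovy': 53.17, 'cx': 282.58, 'cy': 203.658, 'extrinsics': [[-0.879, 0.477, -0.014, 0.433], [-0.35, -0.623, 0.7, 0.087], [0.325, 0.62, 0.714, -1.289], [0.0, 0.0, 0.0, 1.0]]} dict_keys(['frame', 'fovy', 'cx', 'cy', 'extrinsics'])
top {'fovy': 55.322, 'cx': 282.813, 'cy': 208.645, 'extrinsics': [[0.016, -1.0, -0.007, -0.024], [0.982, 0.014, 0.188, -0.494], [-0.188, -0.01, 0.982, -1.271], [0.0, 0.0, 0.0, 1.0]]} dict_keys(['frame', 'fovy', 'cx', 'cy', 'extrinsics'])
{'time_s': 0.1, 'joints': array([ 7.03877787e+01,  2.83143299e+01,  7.71237277e+01,  9.80870906e-04,
        7.46287042e+01, -5.47101471e+00]), 'joint_vel': array([ 0.08002234, -0.12879364, -0.05096871,  0.10308217, -0.0053219 ,
        0.10413104]), 'joint_torque': array([ 9.67226551e-04, -8.80245209e+01, -3.82543051e+01,  7.06751179e-02,
        4.83085122e-02, -7.31281284e-05]), 'position': array([0.15256161, 0.60573569, 0.21336441]), 'tool_rot': array([[-9.69695422e-01,  2.44316646e-01, -4.06655934e-04],
       [ 2.44316951e-01,  9.69694815e-01, -1.09207322e-03],
       [ 1.27520485e-04, -1.15833134e-03, -9.99999321e-01]]), 'contact_force': array([ 1.49084932, -0.75257459,  0.63329485]), 'ft_torque': array([-0.01296877,  0.04028898, -0.0509959 ]), 'gripper_force': 0.0, 'width': 0.09159879561119535}
0.0188
```

View pics/scene0.png

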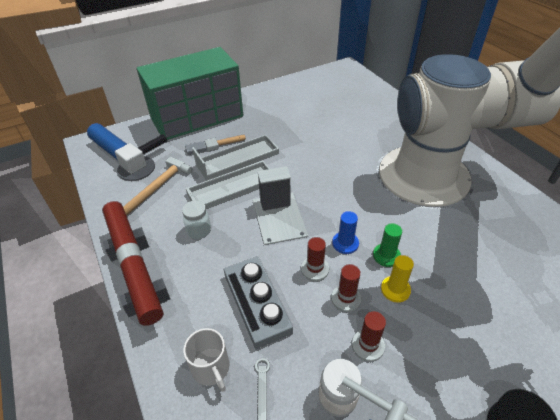

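View pics/top0.png

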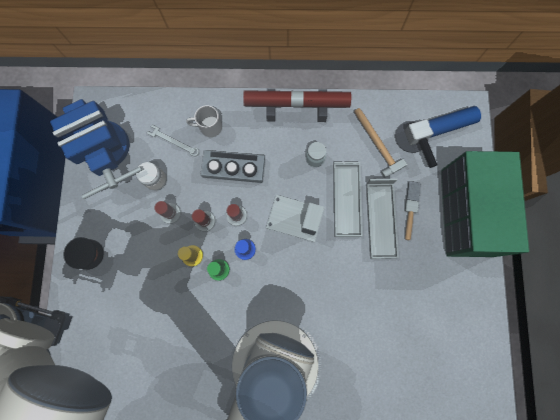

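The candidates in the top picture are:
- Red feet at (165,208), (201,217) and (234,212).
- Look-alikes: yellow (190,255), blue (245,248), green (218,268).
- The red clamp at (297,99).

I choose the three red feet and will check them in close crops.

```bash
python3 - <<'E'
import cv2
t=cv2.imread('pics/top0.png');s=cv2.imread('pics/scene0.png')
R=lambda a:cv2.resize(a,None,fx=5,fy=5,interpolation=cv2.INTER_CUBIC)
cv2.imwrite('pics/c1.png',R(t[145:265,135:275])) 
cv2.imwrite('pics/c2.png',R(t[145:265,255:410]))
cv2.imwrite('pics/c3.png',R(s[125:245,180:320]))
E
```

```text
(no output)
```

View pics/c1.png

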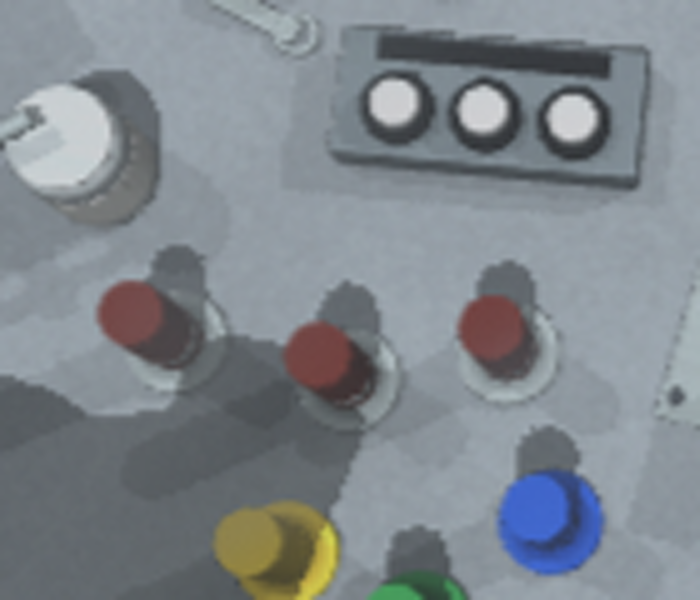

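View pics/c2.png

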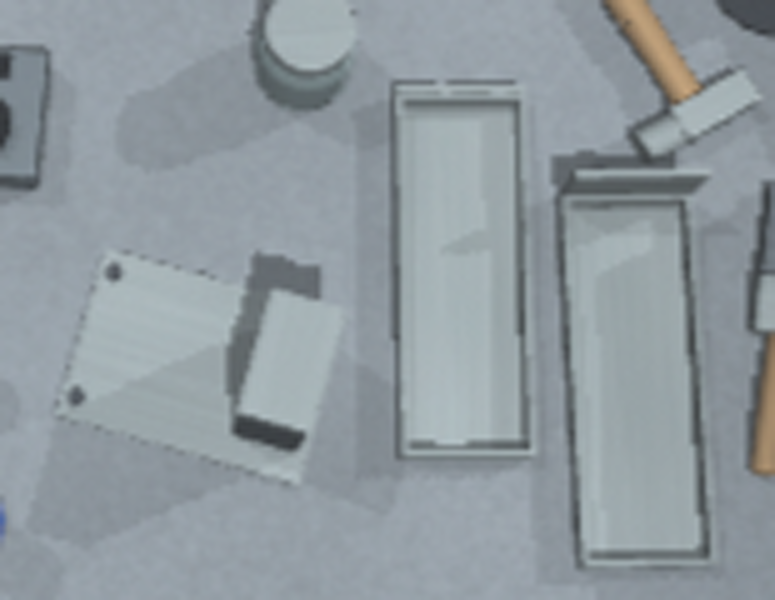

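View pics/c3.png

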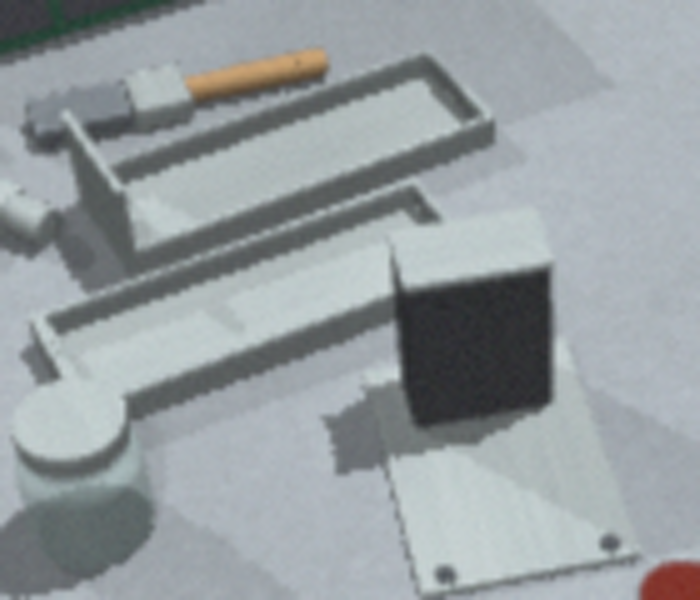

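Top crop: the red feet caps are at crop px (130,315), (320,357) and (491,328). The keys are at (394,101), (485,108) and (574,119). The right-hand tray has the tall end board at its far (+x) end, and the left-hand tray is the low one. The gauge step is on the right of its plate.

```bash
python3 - <<'E'
from h import *
d=snap('top')
P=lambda o,u,v,z:pt(d,o[0]+(u+.5)/5-.5,o[1]+(v+.5)/5-.5,z)
A=(135,145);B=(255,145)
for n,t,b in(('f1',(130,315),(178,342)),('f2',(320,357),(352,380)),('f3',(491,328),(508,352))):print(n,'cap',P(A,*t,.1075),'flange',P(A,*b,.01))
k=[P(A,*q,.043) for q in((394,101),(485,108),(574,119))];print('keys',k,np.linalg.norm(k[1]-k[0]),np.linalg.norm(k[2]-k[1]))
for n,z,q in(('plate',.005,[(107,250),(57,412),(300,485)]),('step',.115,[(272,290),(343,308),(308,431),(240,416)]),('low',.026,[(393,82),(523,82),(535,456),(400,458)]),('high',.026,[(560,200),(688,200),(710,562),(578,568)])):
    w=np.array([P(B,*x,z) for x in q]);print(n,w.tolist(),'mid',w.mean(0).round(4),'sides',np.linalg.norm(np.diff(w,axis=0),axis=1).round(4))
E
```

```text
f1 cap [0.4809 0.3675 0.1075] flange [0.4813 0.3649 0.01  ]
f2 cap [0.4558 0.2464 0.1075] flange [0.457  0.2457 0.01  ]
f3 cap [0.4758 0.14   0.1075] flange [0.4776 0.1412 0.01  ]
keys [array([0.6427, 0.2204, 0.043 ]), array([0.6386, 0.1587, 0.043 ]), array([0.6317, 0.0985, 0.043 ])] 0.061836073614032136 0.060594141631019074
plate [[0.5512, 0.0083, 0.005], [0.4389, 0.0399, 0.005], [0.392, -0.1237, 0.005]] mid [ 0.4607 -0.0252  0.005 ] sides [0.1167 0.1702]
step [[0.502, -0.0984, 0.115], [0.4911, -0.1426, 0.115], [0.4135, -0.1208, 0.115], [0.4222, -0.0789, 0.115]] mid [ 0.4572 -0.1102  0.115 ] sides [0.0455 0.0806 0.0428]
low [[0.6668, -0.1856, 0.026], [0.668, -0.2743, 0.026], [0.4112, -0.277, 0.026], [0.4086, -0.1881, 0.026]] mid [ 0.5386 -0.2312  0.026 ] sides [0.0887 0.2568 0.0889]
high [[0.5853, -0.2976, 0.026], [0.5865, -0.3838, 0.026], [0.3433, -0.3895, 0.026], [0.3382, -0.3034, 0.026]] mid [ 0.4633 -0.3436  0.026 ] sides [0.0862 0.2433 0.0863]
```

```bash
python3 - <<'E'
from h import *
rel(.481,.366,.2);rel(.481,.366,.056)
E
```

```text
shift units [-1.508 -0.609  0.054] pos [0.1526 0.6058 0.2135] yaw(x axis) 165.9
shift units [-1.508 -0.609  0.63 ] pos [0.1526 0.6058 0.2135] yaw(x axis) 165.9
```

```bash
python3 -m pendant '[[-0.754,-0.305,0.027,0,91],[-0.754,-0.305,0.027,0,91],[-0.754,-0.305,0.027,0,91],[-0.754,-0.305,0.027,0,91],[-0.754,-0.305,0.027,0,91],[-0.754,-0.305,0.027,0,91],[-0.754,-0.305,0.027,0,91]]' 30
python3 -m pendant '[[-0.754,-0.305,0.027,0,91],[-0.754,-0.305,0.027,0,91],[-0.754,-0.305,0.027,0,91],[-0.754,-0.305,0.027,0,91],[-0.754,-0.305,0.027,0,91],[-0.754,-0.305,0.027,0,91],[-0.754,-0.305,0.027,0,91],[-0.754,-0.305,0.027,0,91]]'
python3 - <<'E'
from h import *
snap('scene','s1.png');rel(.481,.366,.056)
E
```

```text
time_s: 0.73
position: [0.3183, 0.4848, 0.207]
tool_rot: [[-0.969, 0.247, -0.0], [0.247, 0.969, -0.0], [0.0, -0.001, -1.0]]
contact_force: [0.1, 0.8, -0.2]
width: 0.0908
gripper_force: 0.0
time_s: 1.4
position: [0.4802, 0.3668, 0.2002]
tool_rot: [[-0.97, 0.244, -0.001], [0.244, 0.97, 0.0], [0.001, -0.0, -1.0]]
contact_force: [-0.0, 0.1, 0.2]
width: 0.0909
gripper_force: 0.0
shift units [-0.006 -0.003  0.577] pos [0.4798 0.3671 0.2003] yaw(x axis) 165.9
```

View pics/s1.png

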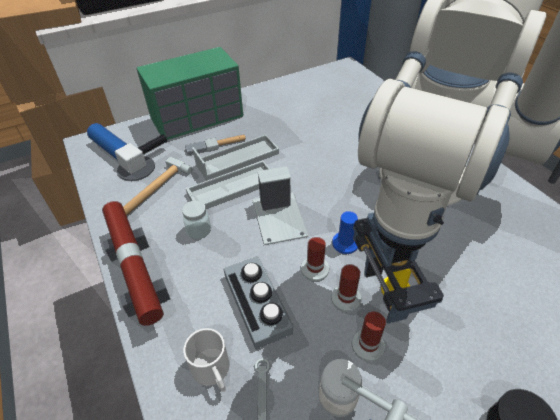

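The gripper hangs near (400,285), with foot 1 (cap at (373,320)) below it. I'll cross-check foot 1 with the scene camera.

```bash
python3 - <<'E'
from h import *
d=snap('scene')
print(px(d,observe()['position']),px(d,[.481,.366,.1075]),px(d,[.456,.246,.1075]),px(d,[.4765,.1405,.1075]),pt(d,373,321,.1075),pt(d,349,272,.1075),pt(d,316,244,.1075))
E
```

```text
(np.float64(383.57889598417023), np.float64(297.1451089460011)) (np.float64(375.26743161193866), np.float64(322.34995770089745)) (np.float64(350.64826640003747), np.float64(273.1494919589301)) (np.float64(316.97408879195456), np.float64(243.60155762933596)) [0.4831 0.3615 0.1075] [0.4574 0.2418 0.1075] [0.4791 0.1404 0.1075]
```

```bash
python3 -m pendant '[[0,0,0.12,0,91],[0,0,0.24,0,91],[0,0,0.36,0,91],[0,0,0.46,0,91],[0,0,0.54,0,91],[0,0,0.577,0,91],[0,0,0.577,0,91],[0,0,0.577,0,91]]' 
python3 -m pendant '[[0,0,0,0,30],[0,0,0,0,30],[0,0,0,0,30],[0,0,0,0,30],[0,0,0,0,30],[0,0,0,0,30],[0,0,0,0,30],[0,0,0,0,30]]' 30
python3 -m pendant '[[0,0,-0.05,0,30],[0,0,-0.15,0,30],[0,0,-0.3,0,30],[0,0,-0.4,0,30],[0,0,-0.4,0,30],[0,0,-0.4,0,30]]'
python3 - <<'E'
from h import *
rel(.4787,-.0326,.16)
E
```

```text
time_s: 2.17
position: [0.4807, 0.3668, 0.0567]
tool_rot: [[-0.97, 0.243, 0.0], [0.243, 0.97, 0.0], [-0.0, 0.0, -1.0]]
contact_force: [0.6, 0.8, -0.1]
width: 0.091
gripper_force: 0.0
time_s: 2.83
position: [0.4809, 0.3659, 0.0562]
tool_rot: [[-0.97, 0.244, -0.0], [0.244, 0.97, -0.0], [0.0, -0.0, -1.0]]
contact_force: [0.3, 0.6, -2.9]
width: 0.0415
gripper_force: 30.0
time_s: 3.33
position: [0.4815, 0.3664, 0.1572]
tool_rot: [[-0.97, 0.244, 0.002], [0.244, 0.97, 0.001], [-0.002, 0.002, -1.0]]
contact_force: [-0.5, -0.2, -5.0]
width: 0.0415
gripper_force: 30.0
shift units [-0.379 -1.55  -0.013] pos [0.4815 0.3664 0.1572] yaw(x axis) 165.9
```

```bash
python3 -m pendant '[[0,0,-0.1,0.2,30],[0,0,-0.2,0.4,30],[0,0,-0.2,0.6,30],[0,0,-0.2,0.8,30],[0,0,-0.2,1,30],[0,0,-0.2,1,30]]' >/dev/null
python3 -m pendant '[[0,0,0,0.2,30],[0,0,0,0.4,30],[0,0,0,0.6,30],[0,0,0,0.8,30],[0,0,0,1,30],[0,0,0,1,30]]' >/dev/null
python3 -m pendant '[[0,0,0,0.2,30],[0,0,0,0.4,30],[0,0,0,0.6,30],[0,0,0,0.8,30],[0,0,0,1,30],[0,0,0,1,30]]'
python3 - <<'E'
from h import *
rel(.4787,-.0326,.205)
E
```

```text
time_s: 4.83
position: [0.4806, 0.3658, 0.2052]
tool_rot: [[0.244, 0.97, -0.001], [0.97, -0.244, -0.001], [-0.001, -0.001, -1.0]]
contact_force: [-0.3, -0.3, -3.8]
width: 0.0417
gripper_force: 30.0
shift units [-1.548  0.381  0.002] pos [0.4806 0.3658 0.2052] yaw(x axis) 75.9
```

```bash
python3 -m pendant '[[-0.12,0.03,0,0,30],[-0.27,0.067,0,0,30],[-0.42,0.104,0,0,30],[-0.57,0.141,0,0,30],[-0.7,0.174,0,0,30],[-0.774,0.19,0,0,30],[-0.774,0.19,0,0,30]]' >/dev/null
python3 -m pendant '[[-0.12,0.03,0,0,30],[-0.27,0.067,0,0,30],[-0.42,0.104,0,0,30],[-0.57,0.141,0,0,30],[-0.7,0.174,0,0,30],[-0.774,0.19,0,0.06,30],[-0.774,0.19,0,0.06,30],[-0.774,0.19,0,0.06,30]]'
python3 - <<'E'
from h import *
rel(.4787,-.0326,.063)
d=snap('top','t2.png');cv2.imwrite('pics/t2c.png',cv2.resize(d['frame'][145:265,155:345],None,fx=4,fy=4,interpolation=2))
E
```

```text
time_s: 6.08
position: [0.4786, -0.0329, 0.2058]
tool_rot: [[0.271, 0.963, -0.001], [0.963, -0.271, 0.0], [0.0, -0.001, -1.0]]
contact_force: [0.5, 0.5, -2.5]
width: 0.0416
gripper_force: 30.0
shift units [0.001 0.001 0.571] pos [ 0.4786 -0.0329  0.2058] yaw(x axis) 74.3
```

View pics/t2c.png

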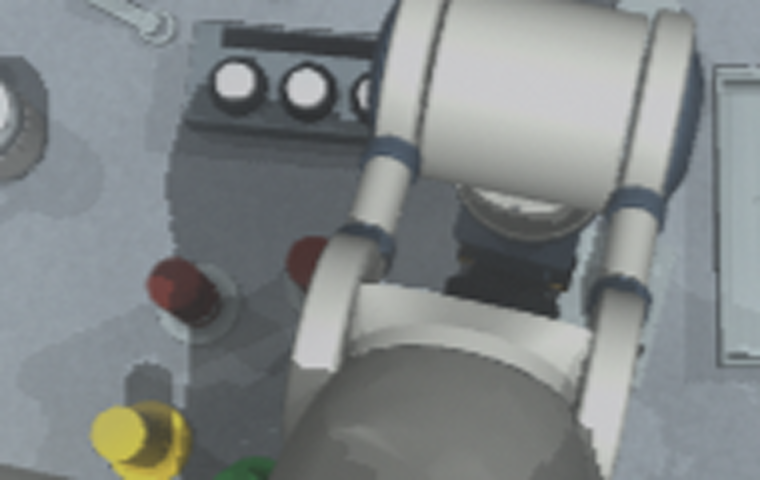

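The foot hangs over the plate, with the arm covering it at about (510,270). I'll lower it, release it, and retreat above it with the fingers closed.

```bash
python3 -m pendant '[[0,0,0.14,0,30],[0,0,0.28,0,30],[0,0,0.4,0,30],[0,0,0.5,0,30],[0,0,0.55,0,30],[0,0,0.576,0,30],[0,0,0.576,0,30],[0,0,0.576,0,30]]' 
python3 -m pendant '[[0,0,0,0,60],[0,0,0,0,91],[0,0,0,0,91],[0,0,0,0,91],[0,0,0,0,91],[0,0,0,0,91]]'
python3 -m pendant '[[0,0,-0.05,0,91],[0,0,-0.15,0,91],[0,0,-0.3,0,91],[0,0,-0.34,0,91],[0,0,-0.34,0,40],[0,0,-0.34,0,0],[0,0,-0.34,0,0],[0,0,-0.34,0,0]]'
python3 -m pendant '[[0,0,0,0,0],[0,0,0,0,0],[0,0,0,0,0],[0,0,0,0,0]]'
python3 - <<'E'
from h import *
d=snap('scene','s2.png');cv2.imwrite('pics/s2c.png',cv2.resize(d['frame'][150:280,180:380],None,fx=4,fy=4,interpolation=2))
E
```

```text
time_s: 6.8
position: [0.4788, -0.0315, 0.0622]
tool_rot: [[0.271, 0.962, -0.0], [0.962, -0.271, 0.0], [0.0, -0.0, -1.0]]
contact_force: [0.6, 0.3, -3.2]
width: 0.0417
gripper_force: 30.0
time_s: 7.3
position: [0.4787, -0.0324, 0.0623]
tool_rot: [[0.275, 0.962, 0.0], [0.962, -0.275, -0.0], [0.0, 0.0, -1.0]]
contact_force: [-0.0, 0.1, 0.3]
width: 0.0786
gripper_force: 0.0
time_s: 7.97
position: [0.4778, -0.0323, 0.1461]
tool_rot: [[0.275, 0.962, -0.002], [0.962, -0.275, 0.0], [-0.0, -0.002, -1.0]]
contact_force: [0.3, 0.1, 1.1]
width: 0.0675
gripper_force: 0.0
time_s: 8.3
position: [0.4785, -0.0324, 0.1469]
tool_rot: [[0.275, 0.962, -0.001], [0.962, -0.275, 0.0], [-0.0, -0.001, -1.0]]
contact_force: [0.2, 0.5, -0.2]
width: 0.0406
gripper_force: 0.0
```

View pics/s2c.png

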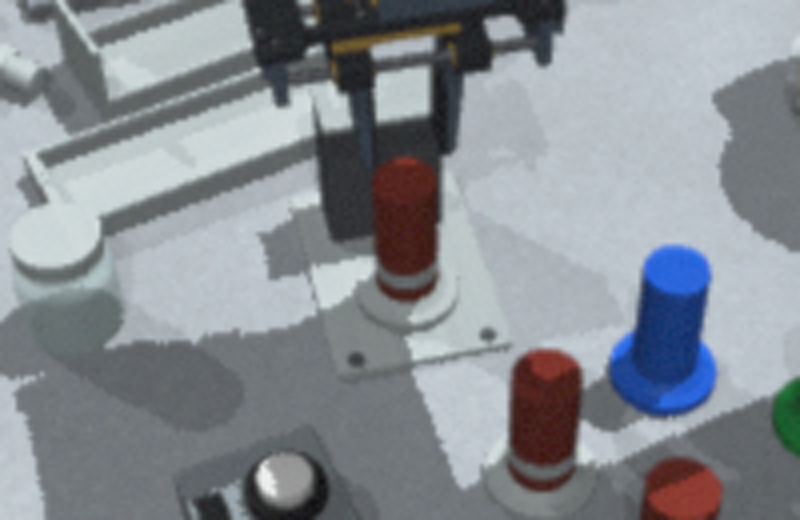

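The foot stands on the plate, well clear of the step. Next I finish closing the fingers and press.

```bash
python3 -m pendant '[[0,0,0,0,0],[0,0,0,0,0],[0,0,0,0,0],[0,0,0,0,0],[0,0,0,0,0],[0,0,0,0,0],[0,0,0.06,0,0],[0,0,0.112,0,0]]' >/dev/null
python3 -m pendant '[[0,0,0,0,0],[0,0,0.008,0,0],[0,0,0.015,0,0],[0,0,0.015,0,0],[0,0,0.015,0,0]]' |egrep 'pos|con|wid'
python3 -m pendant '[[0,0,0.004,0,0],[0,0,0.008,0,0],[0,0,0.008,0,0],[0,0,0.008,0,0]]'|egrep 'pos|con|wid'
```

```text
position: [0.4788, -0.0324, 0.1159]
contact_force: [0.2, 0.2, 0.1]
width: 0.0
position: [0.4791, -0.0325, 0.1152]
contact_force: [-8.3, 1.0, 37.1]
width: 0.0007
```

Contact comes at 115 mm, so foot 1 is level with the step: full, high tray.

```bash
python3 -m pendant '[[0,0,-0.06,0,0],[0,0,-0.13,0,91],[0,0,-0.13,0,91],[0,0,-0.13,0,91],[0,0,-0.13,0,91],[0,0,-0.13,0,91],[0,0,-0.13,0,91],[0,0,-0.13,0,91]]' |egrep 'pos|wid'
python3 -m pendant '[[0,0,0,0,91],[0,0,0,0,91],[0,0,0,0,91],[0,0,0,0,91],[0,0,0,0,91],[0,0,0,0,91],[0,0,0,0,91]]' |egrep 'pos|wid'
python3 - <<'E'
from h import *
rel(.4787,-.0326,.0615)
E
```

```text
position: [0.4783, -0.0323, 0.1455]
width: 0.0441
position: [0.4786, -0.0324, 0.1459]
width: 0.0896
shift units [-0.001  0.001  0.338] pos [ 0.4786 -0.0324  0.1459] yaw(x axis) 74.1
```

```bash
python3 -m pendant '[[0,0,0.12,0,91],[0,0,0.24,0,91],[0,0,0.32,0,91],[0,0,0.338,0,91],[0,0,0.338,0,91],[0,0,0.338,0,91],[0,0,0.338,0,30],[0,0,0.338,0,30]]' |egrep 'pos|con'
python3 -m pendant '[[0,0,0,0,30],[0,0,0,0,30],[0,0,0,0,30],[0,0,0,0,30],[0,0,0,0,30],[0,0,0,0,30]]' 30 |egrep 'pos|wid|grip'
python3 -m pendant '[[0,0,-0.05,0,30],[0,0,-0.15,0,30],[0,0,-0.3,0,30],[0,0,-0.45,0,30],[0,0,-0.57,0,30],[0,0,-0.6,0.2,30],[0,0,-0.6,0.4,30],[0,0,-0.6,0.4,30]]' |egrep 'pos|wid|grip'
python3 -m pendant '[[0,0,0,0.2,30],[0,0,0,0.4,30],[0,0,0,0.6,30],[0,0,0,0.8,30],[0,0,0,1,30],[0,0,0,1,30]]' >/dev/null
python3 -m pendant '[[0,0,0,0.2,30],[0,0,0,0.4,30],[0,0,0,0.6,30],[0,0,0,0.8,30],[0,0,0,1,30],[0,0,0,1,30],[0,0,0,1.0,30]]'
python3 - <<'E'
from h import *
# high tray: centre (.4657,-.3435) yaw 1.35
c=np.array([.4657,-.3435]);u=np.array([.9997,.0237])
for s in(-.075,0,.07):p=c+s*u;print(s,p);rel(*p,.21)
E
```

```text
position: [0.4794, -0.0325, 0.0626]
contact_force: [0.2, 0.3, 0.3]
position: [0.4786, -0.0324, 0.0614]
width: 0.0418
gripper_force: 30.0
position: [0.4786, -0.0324, 0.212]
width: 0.0413
gripper_force: 30.0
time_s: 13.93
position: [0.4783, -0.0323, 0.211]
tool_rot: [[0.999, 0.043, -0.001], [0.043, -0.999, 0.0], [-0.001, -0.0, -1.0]]
contact_force: [-0.1, -0.7, -3.7]
width: 0.0416
gripper_force: 30.0
-0.075 [ 0.3907225 -0.3452775]
shift units [-0.404  1.235  0.004] pos [ 0.4783 -0.0323  0.211 ] yaw(x axis) 2.5
0 [ 0.4657 -0.3435]
shift units [-0.104  1.241  0.004] pos [ 0.4783 -0.0323  0.211 ] yaw(x axis) 2.5
0.07 [ 0.535679 -0.341841]
shift units [0.176 1.247 0.004] pos [ 0.4783 -0.0323  0.211 ] yaw(x axis) 2.5
```

```bash
python3 -m pendant '[[0.017,0.12,0,0,30],[0.037,0.27,0,0,30],[0.058,0.42,0,0,30],[0.078,0.55,0,0,30],[0.088,0.623,0,0,30],[0.088,0.623,0,0,30]]' >/dev/null
python3 -m pendant '[[0.017,0.12,0,0.04,30],[0.037,0.27,0,0.04,30],[0.058,0.42,0,0.04,30],[0.078,0.55,0,0.04,30],[0.088,0.623,0,0.04,30],[0.088,0.623,0,0.04,30],[0.088,0.623,0,0.04,30],[0.088,0.623,0,0.04,30]]' |egrep 'pos|rot'
python3 - <<'E'
from h import *
rel(.5357,-.3418,.061)
d=snap('scene','s3.png');cv2.imwrite('pics/s3c.png',cv2.resize(d['frame'][70:220,150:310],None,fx=4,fy=4,interpolation=2))
E
```

```text
position: [0.5334, -0.3412, 0.2109]
tool_rot: [[1.0, 0.019, -0.001], [0.019, -1.0, 0.001], [-0.001, -0.001, -1.0]]
shift units [0.01  0.003 0.6  ] pos [ 0.5334 -0.3412  0.2109] yaw(x axis) 1.1
```

View pics/s3c.png

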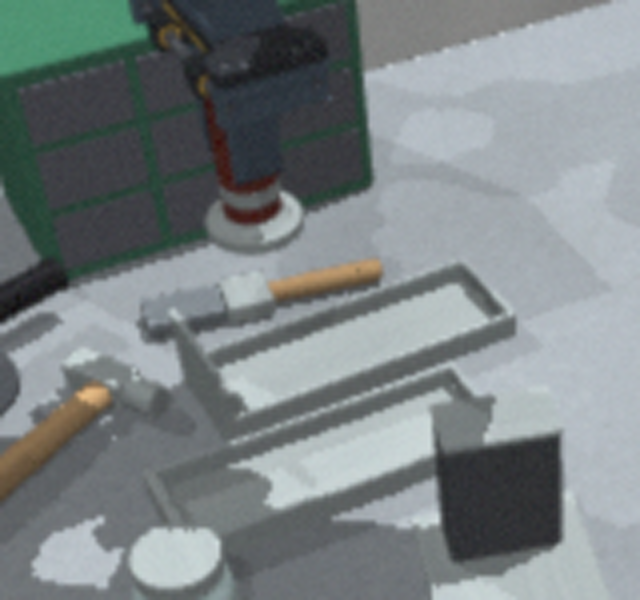

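The foot hangs above the high tray. I'll check the tray rim at crop px (462,265), (515,318) and (237,428) against the top-camera estimate.

```bash
python3 - <<'E'
from h import *
d=snap('scene')
P=lambda u,v,z:pt(d,150+(u+.5)/4-.5,70+(v+.5)/4-.5,z)
print(P(462,265,.026),P(515,318,.026),P(232,408,.026))
print('low',P(447,372,.026),P(150,474,.026),P(185,528,.026))
E
```

```text
[ 0.3471 -0.3891  0.026 ] [ 0.342  -0.3049  0.026 ] [ 0.581  -0.3141  0.026 ]
low [ 0.4196 -0.2716  0.026 ] [ 0.6602 -0.275   0.026 ] [ 0.6573 -0.2098  0.026 ]
```

```bash
python3 -m pendant '[[0.008,0.004,0.14,0,30],[0.008,0.004,0.28,0,30],[0.008,0.004,0.4,0,30],[0.008,0.004,0.48,0,30],[0.008,0.004,0.54,0,30],[0.008,0.004,0.58,0,30],[0.008,0.004,0.598,0,30],[0.008,0.004,0.598,0,30]]' |egrep 'pos|con'
```

```text
position: [0.5357, -0.3424, 0.0614]
contact_force: [0.3, -1.8, -4.3]
```

```bash
python3 -m pendant '[[0,0,0,0,60],[0,0,0,0,91],[0,0,0,0,91],[0,0,0,0,91],[0,0,0,0,91],[0,0,0,0,91],[0,0,-0.1,0,91],[0,0,-0.2,0,91]]' |egrep 'con|wid'
python3 -m pendant '[[0,0,-0.15,0,91],[0,0,-0.3,0,91],[0,0,-0.42,0,91],[0,0,-0.42,0,91],[0,0,-0.42,0,91]]' |egrep 'pos|wid'
python3 - <<'E'
from h import *
d=snap('scene','s4.png');t=snap('top','t4.png')
a=cv2.resize(d['frame'][100:300,150:410],(780,600));cv2.imwrite('pics/s4c.png',a)
rel(.457,.246,.2)
hsv=cv2.cvtColor(t['frame'],cv2.COLOR_BGR2HSV);print(hsv[215,200])
E
```

```text
contact_force: [-0.5, -0.2, 0.1]
width: 0.0898
position: [0.5365, -0.3436, 0.2188]
width: 0.0907
shift units [-0.278 -2.359  0.066] pos [ 0.5353 -0.3427  0.2161] yaw(x axis) 0.9
[  2 101 109]
```

View pics/s4c.png

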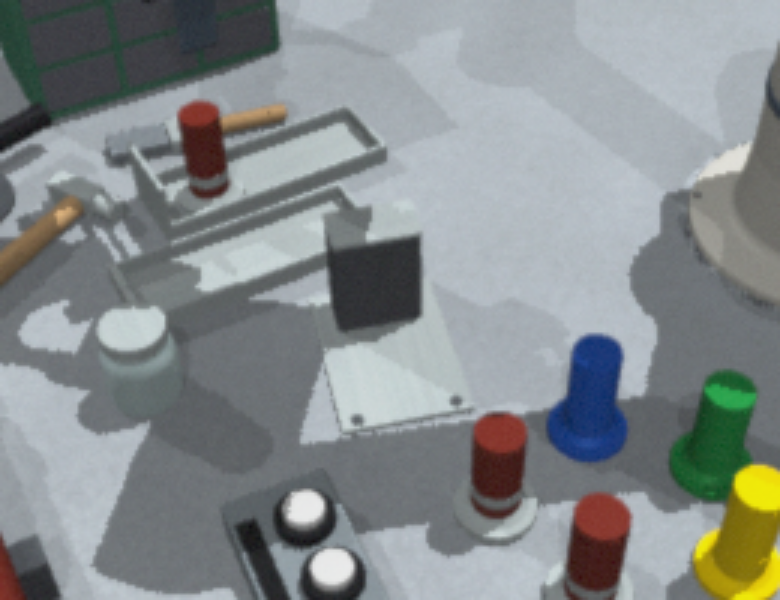

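```bash
cat >> h.py <<'E'
def caps(z=.1075):
    d=snap('scene');h=cv2.cvtColor(d['frame'],cv2.COLOR_BGR2HSV)
    m=(((h[...,0]<8)|(h[...,0]>174))&(h[...,1]>100)&(h[...,2]>40)).astype(np.uint8)
    n,l,st,c=cv2.connectedComponentsWithStats(m)
    for i in range(1,n):
        x,y,w,hh,a=st[i]
        if a>60:print('red blob',st[i],'cap~',pt(d,x+w/2-.5,y+w*.36,z))
E
python3 -m pendant '[[-0.015,-0.12,0,0,91],[-0.03,-0.28,0,0,91],[-0.05,-0.44,0,0,91],[-0.07,-0.6,0,0,91],[-0.09,-0.75,0,0,91],[-0.093,-0.786,0,0,91],[-0.093,-0.786,0,0,91]]' >/dev/null
python3 -m pendant '[[-0.015,-0.12,0,0,91],[-0.03,-0.28,0,0,91],[-0.05,-0.44,0,0,91],[-0.07,-0.6,0,0,91],[-0.09,-0.75,0,0,91],[-0.093,-0.786,0,0,91],[-0.093,-0.786,0,0,91]]' >/dev/null
python3 -m pendant '[[-0.015,-0.12,0.01,-0.2,91],[-0.03,-0.28,0.02,-0.4,91],[-0.05,-0.44,0.05,-0.6,91],[-0.07,-0.6,0.06,-0.8,91],[-0.09,-0.75,0.06,-1,91],[-0.093,-0.786,0.06,-1,91],[-0.093,-0.786,0.06,-1,91],[-0.093,-0.786,0.06,-1,91]]' >/dev/null
python3 -m pendant '[[0,0,0,-0.2,91],[0,0,0,-0.4,91],[0,0,0,-0.6,91],[0,0,0,-0.8,91],[0,0,0,-1,91],[0,0,0,-1,91]]' >/dev/null
python3 -m pendant '[[0,0,0,-0.2,91],[0,0,0,-0.43,91],[0,0,0,-0.43,91],[0,0,0,-0.43,91]]'
python3 - <<'E'
from h import *
caps();rel(.457,.246,.056)
E
```

```text
time_s: 19.72
position: [0.4576, 0.2442, 0.2018]
tool_rot: [[0.287, 0.958, -0.0], [0.958, -0.287, -0.0], [-0.0, -0.0, -1.0]]
contact_force: [1.3, -0.1, -0.1]
width: 0.091
gripper_force: 0.0
red blob [210 134  15  25 290] cap~ [ 0.527  -0.3442  0.1075]
red blob [103 202  34  49 901] cap~ [ 0.8559 -0.1782  0.1075]
red blob [308 238  17  28 397] cap~ [0.4793 0.1407 0.1075]
red blob [ 121  256   42   69 1636] cap~ [0.854  0.0187 0.1075]
red blob [339 265  21  32 485] cap~ [0.4582 0.243  0.1075]
shift units [ 0.005 -0.004  0.583] pos [0.4576 0.2444 0.2019] yaw(x axis) 73.3
```

```bash
python3 -m pendant '[[0.004,-0.003,0.12,0,91],[0.004,-0.003,0.24,0,91],[0.004,-0.003,0.36,0,91],[0.004,-0.003,0.46,0,91],[0.004,-0.003,0.54,0,91],[0.004,-0.003,0.583,0,91],[0.004,-0.003,0.583,0,91],[0.004,-0.003,0.583,0,91]]' |egrep 'pos|con'
python3 -m pendant '[[0,0,0,0,30],[0,0,0,0,30],[0,0,0,0,30],[0,0,0,0,30],[0,0,0,0,30],[0,0,0,0,30],[0,0,0,0,30],[0,0,0,0,30]]' 30 |egrep 'wid|grip'
python3 -m pendant '[[0,0,-0.05,0,30],[0,0,-0.15,0,30],[0,0,-0.3,0,30],[0,0,-0.45,0,30],[0,0,-0.58,0,30],[0,0,-0.6,0,30],[0,0,-0.6,0,30],[0,0,-0.6,0,30]]' |egrep 'pos|wid|con'
python3 - <<'E'
from h import *
rel(.4787,-.0326,.205)
E
```

```text
position: [0.4567, 0.2461, 0.056]
contact_force: [-0.2, -0.3, -0.5]
width: 0.0417
gripper_force: 30.0
position: [0.4562, 0.2462, 0.2053]
contact_force: [-0.6, 0.0, -3.7]
width: 0.0418
shift units [-1.046  0.398  0.002] pos [0.4562 0.2462 0.2053] yaw(x axis) 73.8
```

```bash
python3 -m pendant '[[-0.1,0.04,0,0,30],[-0.24,0.09,0,0,30],[-0.38,0.145,0,0,30],[-0.5,0.19,0,0,30],[-0.523,0.199,0,0,30],[-0.523,0.199,0,0,30]]' >/dev/null
python3 -m pendant '[[-0.1,0.04,0,0,30],[-0.24,0.09,0,0,30],[-0.38,0.145,0,0,30],[-0.5,0.19,0,0,30],[-0.523,0.199,0,0,30],[-0.523,0.199,0,0,30],[-0.523,0.199,0,0,30],[-0.523,0.199,0,0,30]]' |egrep 'pos'
python3 - <<'E'
from h import *
rel(.4787,-.0326,.062);caps()
E
```

```text
position: [0.4787, -0.031, 0.2055]
shift units [-0.006  0.003  0.574] pos [ 0.4787 -0.031   0.2055] yaw(x axis) 73.8
red blob [210 134  15  25 291] cap~ [ 0.527  -0.3442  0.1075]
red blob [272 147  18  31 459] cap~ [ 0.3934 -0.1919  0.1075]
red blob [103 202  34  49 901] cap~ [ 0.8559 -0.1782  0.1075]
red blob [308 238  17  28 395] cap~ [0.4793 0.1407 0.1075]
red blob [ 121  256   42   69 1634] cap~ [0.854  0.0187 0.1075]
```

```bash
python3 -m pendant '[[-0.005,0.003,0.14,0,30],[-0.005,0.003,0.28,0,30],[-0.005,0.003,0.4,0,30],[-0.005,0.003,0.5,0,30],[-0.005,0.003,0.55,0,30],[-0.005,0.003,0.574,0,30],[-0.005,0.003,0.574,0,30],[-0.005,0.003,0.574,0,30]]' |egrep 'pos|con'
python3 -m pendant '[[0,0,0,0,60],[0,0,0,0,91],[0,0,0,0,91],[0,0,0,0,91],[0,0,0,0,91],[0,0,0,0,91],[0,0,0,0,91]]' |egrep 'pos|con|wid'
python3 -m pendant '[[0,0,-0.05,0,91],[0,0,-0.15,0,91],[0,0,-0.3,0,91],[0,0,-0.34,0,91],[0,0,-0.34,0,40],[0,0,-0.34,0,0],[0,0,-0.34,0,0],[0,0,-0.34,0,0]]' >/dev/null
python3 -m pendant '[[0,0,0,0,0],[0,0,0,0,0],[0,0,0,0,0],[0,0,0,0,0],[0,0,0,0,0],[0,0,0,0,0],[0,0,0,0,0],[0,0,0,0,0]]' >/dev/null
python3 -m pendant '[[0,0,0,0,0],[0,0,0,0,0],[0,0,0,0,0],[0,0,0.06,0,0],[0,0,0.112,0,0],[0,0,0.12,0,0],[0,0,0.12,0,0],[0,0,0.12,0,0]]'|egrep 'pos|con|wid'
python3 -m pendant '[[0,0,0.004,0,0],[0,0,0.008,0,0],[0,0,0.01,0,0],[0,0,0.01,0,0]]' |egrep 'pos|con|wid'
```

```text
position: [0.4798, -0.0332, 0.0629]
contact_force: [-0.0, 0.5, -3.9]
position: [0.4796, -0.0339, 0.0628]
contact_force: [0.7, 0.3, -1.2]
width: 0.0854
position: [0.4796, -0.0339, 0.118]
contact_force: [-0.8, -0.1, -0.1]
width: 0.0005
position: [0.4796, -0.0339, 0.1153]
contact_force: [-0.6, 0.7, -0.2]
width: 0.0008
```

```bash
python3 -m pendant '[[0,0,0.004,0,0],[0,0,0.006,0,0],[0,0,0.006,0,0],[0,0,0.006,0,0]]' |egrep 'pos|con|wid'
```

```text
position: [0.4798, -0.0339, 0.1152]
contact_force: [-9.2, 1.1, 34.9]
width: 0.0008
```

Foot 2 is also full (contact at 115 mm).

```bash
python3 -m pendant '[[0,0,-0.06,0,0],[0,0,-0.13,0,91],[0,0,-0.13,0,91],[0,0,-0.13,0,91],[0,0,-0.13,0,91],[0,0,-0.13,0,91],[0,0,-0.13,0,91],[0,0,-0.13,0,91]]' |egrep 'pos|wid'
python3 -m pendant '[[0,0,0,0,91],[0,0,0,0,91],[0,0,0,0,91],[0,0,0,0,91],[0,0,0,0,91],[0,0,0,0,91],[0,0,0,0,91]]' |egrep 'pos|wid'
python3 - <<'E'
from h import *
rel(.4792,-.0335,.0615)
E
```

```text
position: [0.4792, -0.0338, 0.1457]
width: 0.0441
position: [0.4795, -0.0339, 0.1462]
width: 0.0897
shift units [ 0.001 -0.002  0.339] pos [ 0.4795 -0.0339  0.1462] yaw(x axis) 73.8
```

```bash
python3 -m pendant '[[0,0,0.12,0,91],[0,0,0.24,0,91],[0,0,0.32,0,91],[0,0,0.339,0,91],[0,0,0.339,0,91],[0,0,0.339,0,91],[0,0,0.339,0,30],[0,0,0.339,0,30]]' |egrep 'pos|con'
python3 -m pendant '[[0,0,0,0,30],[0,0,0,0,30],[0,0,0,0,30],[0,0,0,0,30],[0,0,0,0,30],[0,0,0,0,30],[0,0,0,0,30]]' 30 |egrep 'pos|wid|grip'
python3 -m pendant '[[0,0,-0.05,0,30],[0,0,-0.15,0,30],[0,0,-0.3,0,30],[0,0,-0.45,0,30],[0,0,-0.57,0,30],[0,0,-0.6,0.2,30],[0,0,-0.6,0.417,30],[0,0,-0.6,0.417,30]]' |egrep 'pos|wid|grip'
python3 -m pendant '[[0,0,0,0.2,30],[0,0,0,0.4,30],[0,0,0,0.6,30],[0,0,0,0.8,30],[0,0,0,1,30],[0,0,0,1,30]]' >/dev/null
python3 -m pendant '[[0,0,0,0.2,30],[0,0,0,0.4,30],[0,0,0,0.6,30],[0,0,0,0.8,30],[0,0,0,1,30],[0,0,0,1,30],[0,0,0,1.0,30]]' >/dev/null
python3 - <<'E'
from h import *
rel(.4605,-.3436,.21);caps(.114)
E
```

```text
position: [0.4803, -0.034, 0.0626]
contact_force: [-0.1, -0.9, 0.2]
position: [0.4796, -0.0339, 0.0614]
width: 0.0417
gripper_force: 30.0
position: [0.4795, -0.0338, 0.2119]
width: 0.0416
gripper_force: 30.0
shift units [-0.111  1.237  0.004] pos [ 0.4792 -0.0338  0.211 ] yaw(x axis) 1.7
red blob [210 134  15  25 285] cap~ [ 0.5296 -0.3357  0.114 ]
red blob [270 151   8  25 129] cap~ [ 0.4153 -0.193   0.114 ]
red blob [103 202  34  49 901] cap~ [ 0.8557 -0.1711  0.114 ]
red blob [308 238  17  28 393] cap~ [0.4823 0.145  0.114 ]
red blob [ 121  256   42   69 1635] cap~ [0.8538 0.0241 0.114 ]
```

```bash
python3 -m pendant '[[-0.011,0.12,0,0,30],[-0.024,0.27,0,0,30],[-0.037,0.42,0,0,30],[-0.05,0.55,0,0,30],[-0.056,0.619,0,0,30],[-0.056,0.619,0,0,30]]' >/dev/null
python3 -m pendant '[[-0.011,0.12,0,0,30],[-0.024,0.27,0,0,30],[-0.037,0.42,0,0,30],[-0.05,0.55,0,0,30],[-0.056,0.619,0,0,30],[-0.056,0.619,0,0,30],[-0.056,0.619,0,0,30],[-0.056,0.619,0,0,30]]' |egrep 'pos|rot'
python3 - <<'E'
from h import *
rel(.4605,-.3436,.061)
E
```

```text
position: [0.4582, -0.3428, 0.2111]
tool_rot: [[1.0, 0.024, -0.001], [0.024, -1.0, 0.001], [-0.001, -0.001, -1.0]]
shift units [0.009 0.004 0.601] pos [ 0.4582 -0.3428  0.2111] yaw(x axis) 1.4
```

```bash
python3 -m pendant '[[0.006,0.004,0.14,0,30],[0.006,0.004,0.28,0,30],[0.006,0.004,0.4,0,30],[0.006,0.004,0.48,0,30],[0.006,0.004,0.54,0,30],[0.006,0.004,0.58,0,30],[0.006,0.004,0.599,0,30],[0.006,0.004,0.599,0,30]]' |egrep 'pos|con'
python3 -m pendant '[[0,0,0,0,60],[0,0,0,0,91],[0,0,0,0,91],[0,0,0,0,91],[0,0,0,0,91],[0,0,0,0,91],[0,0,0,0,91],[0,0,-0.1,0,91]]' |egrep 'pos|con|wid'
python3 -m pendant '[[0,0,-0.15,0,91],[0,0,-0.3,0,91],[0,0,-0.45,0,91],[0,0,-0.5,0,91],[0,0,-0.5,0,91]]' |egrep 'pos|wid'
python3 - <<'E'
from h import *
rel(.477,.1405,.2);caps(.114)
d=snap('scene','s5.png');a=cv2.resize(d['frame'][100:300,150:410],(780,600));cv2.imwrite('pics/s5c.png',a)
E
```

```text
position: [0.4624, -0.3458, 0.0638]
contact_force: [0.6, -1.6, 26.2]
position: [0.458, -0.3432, 0.0835]
contact_force: [-0.1, 0.1, -1.7]
width: 0.0906
position: [0.4611, -0.346, 0.2155]
width: 0.0911
shift units [ 0.106 -1.944  0.054] pos [ 0.4611 -0.346   0.2155] yaw(x axis) 1.3
red blob [228 123  16  24 274] cap~ [ 0.46   -0.3576  0.114 ]
red blob [210 134  15  25 288] cap~ [ 0.5296 -0.3357  0.114 ]
red blob [103 202  34  49 898] cap~ [ 0.8557 -0.1711  0.114 ]
red blob [308 238  18  28 421] cap~ [0.4818 0.1465 0.114 ]
red blob [ 121  256   42   69 1634] cap~ [0.8538 0.0241 0.114 ]
```

View pics/s5c.png

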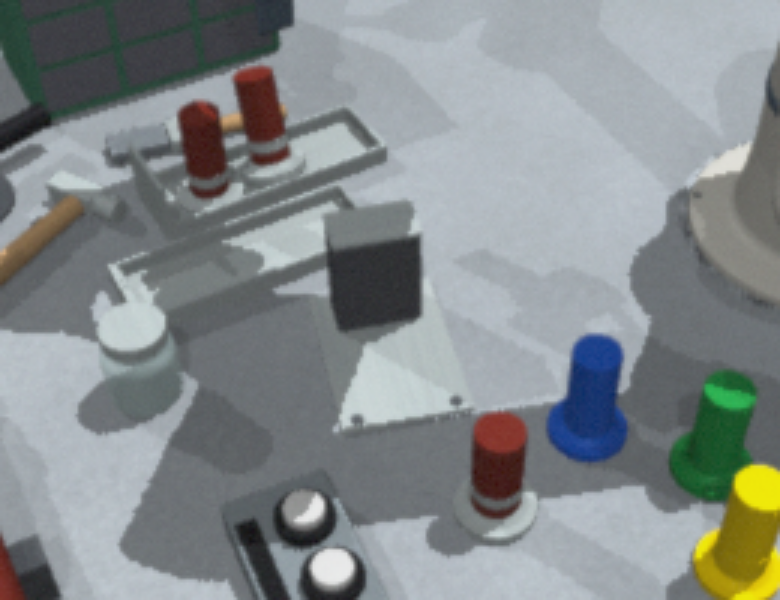

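Foot 2 (cap at crop (255,75)) leans a little: it probably caught a rim or the flange of foot 1. I'll look closer with both cameras in one picture.

```bash
python3 - <<'E'
from h import *
s=snap('scene')['frame'][115:195,190:285];
np.set_printoptions(suppress=True)
t=snap('top')['frame'][165:265,355:405]
a=cv2.resize(s,None,fx=5.5,fy=5.5,interpolation=2);b=cv2.resize(t,None,fx=5.5,fy=5.5,interpolation=2)
o=np.zeros((560,800,3),np.uint8);o[:a.shape[0],:a.shape[1]]=a[:560];o[:b.shape[0],525:525+b.shape[1]]=b[:560]
cv2.imwrite('pics/z6.png',o);print(a.shape,b.shape)
E
```

```text
(440, 522, 3) (550, 275, 3)
```

View pics/z6.png

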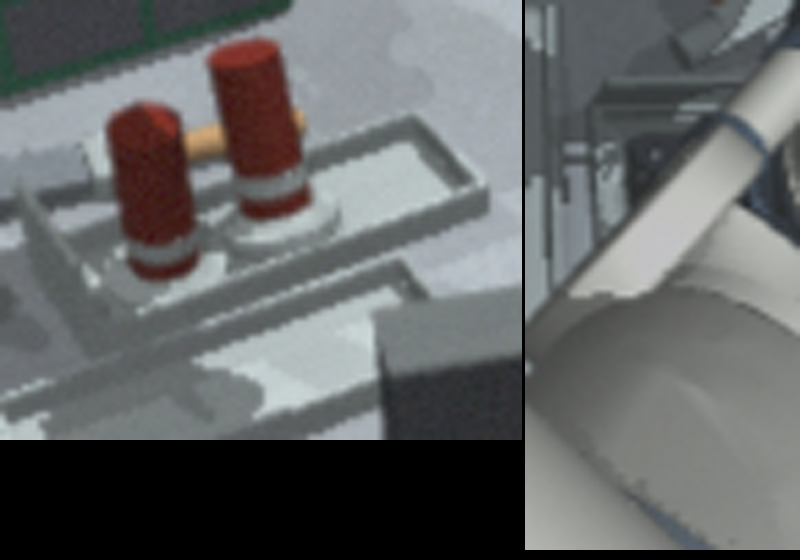

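```bash
python3 - <<'E'
from h import *
d=snap('scene')
for p in((.5357,-.342),(.4605,-.345)):
    f=lambda z,dx=0,dy=0:np.round((np.array(px(d,[p[0]+dx,p[1]+dy,z]))-[190,115])*5.5,0)
    print('cap',f(.114),'base',f(.022),'flange top centre',f(.014),'flange top +-x',f(.014,.035),f(.014,-.035),'+-y',f(.014,0,.035),f(.014,0,-.035))
print('rim', [np.round((np.array(px(d,q))-[190,115])*5.5) for q in([.3408,-.3005,.026],[.3408,-.3895,.026],[.4605,-.300,.026],[.4605,-.304,.026])])
E
```

```text
cap [134. 131.] base [155. 263.] flange top centre [156. 273.] flange top +-x [ 99. 293.] [213. 254.] +-y [180. 309.] [133. 239.]
cap [259.  88.] base [273. 218.] flange top centre [274. 229.] flange top +-x [219. 248.] [329. 210.] +-y [300. 263.] [250. 196.]
rim [array([491., 191.]), array([422., 111.]), array([306., 257.]), array([303., 253.])]
```

```bash
python3 -m pendant '[[0.02,-0.12,0,0,91],[0.03,-0.28,0,0,91],[0.04,-0.44,0,0,91],[0.06,-0.6,0,0,91],[0.08,-0.75,0,0,91],[0.08,-0.9,0,0,91],[0.08,-0.95,0,0,91],[0.08,-0.95,0,0,91]]'|egrep 'time|pos'
python3 - <<'E'
from h import *
D=snap('scene');T=snap('top')
s=D['frame'][115:185,200:285];t=T['frame'][165:265,350:405]
a=cv2.resize(s,(510,420),interpolation=2);b=cv2.resize(t,(330,600),interpolation=2)[:, :285]
o=np.zeros((600,800,3),np.uint8);o[:420,:510]=a;o[:,515:800]=b
cv2.imwrite('pics/z7.png',o)
f=lambda p:np.round((np.array(px(T,p))-[350,165])*6+[515,0])
for p in((.5357,-.342),(.4605,-.345)): print('top exp cap',f([*p,.114]),'flange',f([*p,.014]))
E
```

```text
time_s: 35.03
position: [0.4737, -0.104, 0.2108]
top exp cap [735. 169.] flange [691. 209.]
top exp cap [746. 311.] flange [701. 341.]
```

View pics/z7.png

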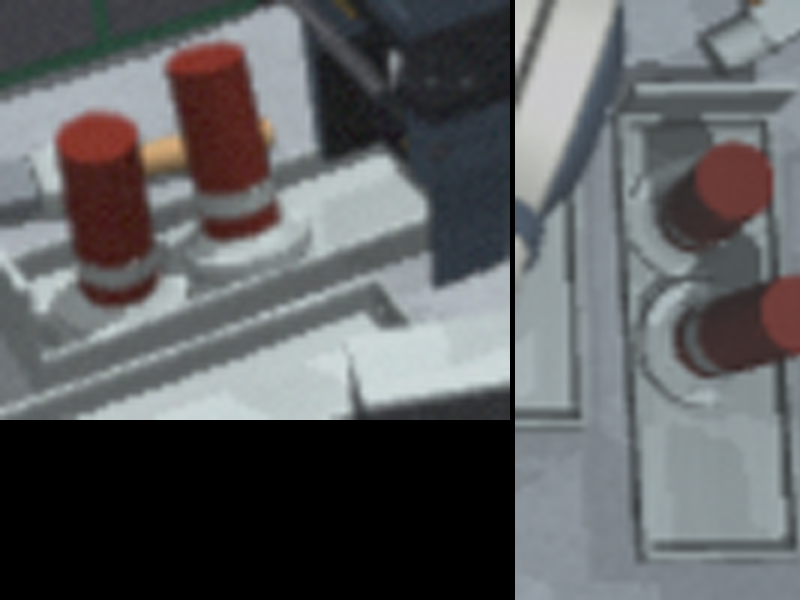

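Foot 2 leans about 17° towards -y: its +y flange edge sits on the tray wall, so the tray centre lies about 4 mm further to -y than I estimated. I'll regrip it, lift it and set it down at y ≈ -0.349.

```bash
python3 - <<'E'
from h import *
T=snap('top');D=snap('scene')
print('cap2 top',pt(T,397.7,217.2,.117),'scene',pt(D,200+207/6,115+60/6,.117),'cap1',pt(T,350+220/6,165+182/6,.114),pt(D,200+100/6,115+128/6,.114))
caps(.114)
rel(.459,-.362,.2)
E
```

```text
cap2 top [ 0.4593 -0.3726  0.117 ] scene [ 0.4561 -0.3731  0.117 ] cap1 [ 0.5288 -0.3416  0.114 ] [ 0.5247 -0.3503  0.114 ]
red blob [228 123  17  24 274] cap~ [ 0.4594 -0.3551  0.114 ]
red blob [210 134  15  25 286] cap~ [ 0.5296 -0.3357  0.114 ]
red blob [103 202  34  49 900] cap~ [ 0.8557 -0.1711  0.114 ]
red blob [308 238  17  28 395] cap~ [0.4823 0.145  0.114 ]
red blob [ 121  256   42   69 1636] cap~ [0.8538 0.0241 0.114 ]
shift units [-0.083  1.014  0.045] pos [ 0.4746 -0.1081  0.2113] yaw(x axis) 1.2
```

```bash
python3 -m pendant '[[-0.02,0.12,0,0,91],[-0.03,0.28,0,0,91],[-0.04,0.44,0,0,91],[-0.041,0.505,0,0,91],[-0.041,0.505,0,0,91]]' >/dev/null
python3 -m pendant '[[-0.02,0.12,0,0,91],[-0.03,0.28,0,0,91],[-0.04,0.44,0,0,91],[-0.041,0.505,0,0,91],[-0.041,0.505,0,0,91],[-0.041,0.505,0,0,91],[-0.041,0.505,0,0,91]]' |egrep 'pos'
python3 - <<'E'
from h import *
rel(.4585,-.361,.068)
E
```

```text
position: [0.4593, -0.3593, 0.2114]
shift units [-0.003  0.007  0.573] pos [ 0.4593 -0.3593  0.2114] yaw(x axis) 1.2
```

```bash
python3 -m pendant '[[-0.003,0.007,0.12,0,91],[-0.003,0.007,0.24,0,91],[-0.003,0.007,0.34,0,91],[-0.003,0.007,0.44,0,91],[-0.003,0.007,0.52,0,91],[-0.003,0.007,0.573,0,91],[-0.003,0.007,0.573,0,91],[-0.003,0.007,0.573,0,91]]'|egrep 'pos|con'
python3 -m pendant '[[0,0,0,0,30],[0,0,0,0,30],[0,0,0,0,30],[0,0,0,0,30],[0,0,0,0,30],[0,0,0,0,30],[0,0,0,0,30],[0,0,0,0,30]]' 25 |egrep 'pos|con|wid|grip'
python3 -m pendant '[[0,0,0,0,30],[0,0,0,0,30],[0,0,0,0,30],[0,0,-0.04,0,30],[0,0,-0.1,0,30],[0,0,-0.16,0,30],[0,0,-0.2,0,30],[0,0,-0.2,0,30]]' 40 |egrep 'pos|con|wid|grip'
python3 - <<'E'
from h import *
rel(.452,-.349,.1);caps(.16)
E
```

```text
position: [0.4589, -0.3605, 0.0684]
contact_force: [0.7, -0.4, 0.5]
position: [0.4593, -0.3622, 0.069]
contact_force: [-1.2, -1.4, 6.8]
width: 0.0532
gripper_force: 23.5
position: [0.4597, -0.3623, 0.1206]
contact_force: [0.6, 0.2, -3.4]
width: 0.042
gripper_force: 39.3
shift units [-0.03  -0.054  0.082] pos [ 0.4597 -0.3623  0.1206] yaw(x axis) 1.3
red blob [227 113  16  25 123] cap~ [ 0.4647 -0.3435  0.16  ]
red blob [210 135  15  24 283] cap~ [ 0.5497 -0.2714  0.16  ]
red blob [103 202  34  49 902] cap~ [ 0.8541 -0.1212  0.16  ]
red blob [308 237  17  29 422] cap~ [0.502  0.1733 0.16  ]
red blob [ 121  256   42   69 1632] cap~ [0.8523 0.0621 0.16  ]
```

```bash
python3 -m pendant '[[-0.03,-0.054,0,0,30],[-0.03,-0.054,0,0,30],[-0.03,-0.054,0,0,30],[-0.03,-0.054,0.06,0,30],[-0.03,-0.054,0.12,0,30],[-0.03,-0.054,0.18,0,30],[-0.03,-0.054,0.2,0,30],[-0.03,-0.054,0.2,0,30]]' |egrep 'pos|con'
python3 -m pendant '[[0,0,0.01,0,30],[0,0,0.02,0,30],[0,0,0.025,0,30],[0,0,0.025,0,30],[0,0,0.025,0,30]]' |egrep 'pos|con'

```

```text
position: [0.4511, -0.347, 0.068]
contact_force: [0.2, 0.6, -3.4]
position: [0.4519, -0.3474, 0.0642]
contact_force: [-4.1, 21.1, 50.9]
```

```bash
python3 -m pendant '[[0,0,-0.005,0,30],[0,0,-0.01,0,30],[0,0,-0.01,0,30]]' |egrep 'pos|con'
python3 - <<'E'
from h import *
D=snap('scene');s=D['frame'][105:185,195:285]
cv2.imwrite('pics/z8.png',cv2.resize(s,None,fx=8,fy=7,interpolation=2)[:560,:720])
for p in([.528,-.345,.114],[.452,-.347,.114],[.452,-.347,.124]):print(px(D,p))
caps()
rel(.452,-.347,.07)
E
```

```text
position: [0.4513, -0.3487, 0.0645]
contact_force: [0.3, 0.3, -3.7]
(np.float64(216.31603288656), np.float64(137.58495516638328))
(np.float64(239.3211106125649), np.float64(129.778812670239))
(np.float64(239.03012753713844), np.float64(127.04840379261704))
red blob [233 131  14  19  81] cap~ [ 0.4615 -0.3261  0.1075]
red blob [210 135  15  24 278] cap~ [ 0.5289 -0.3396  0.1075]
red blob [103 202  34  49 899] cap~ [ 0.8559 -0.1782  0.1075]
red blob [308 237  17  29 425] cap~ [0.4777 0.1382 0.1075]
red blob [ 121  256   42   69 1635] cap~ [0.854  0.0187 0.1075]
shift units [ 0.003 -0.007 -0.022] pos [ 0.4512 -0.3486  0.0644] yaw(x axis) 1.2
```

View pics/z8.png

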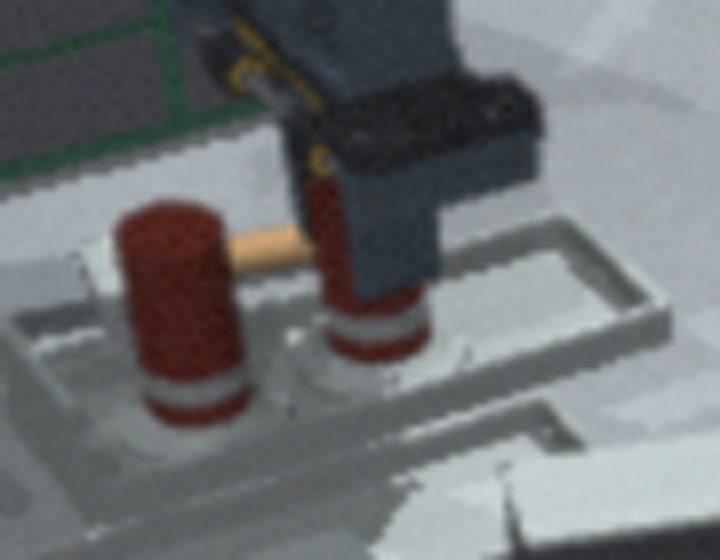

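Foot 2 now stands low and upright inside the tray: its pipe base is at crop (378,350) and the flange sits behind the wall top, like foot 1. I'll release it. That was the last picture I may view, so I'll go by numbers from here.

```bash
python3 -m pendant '[[0,0,0,0,60],[0,0,0,0,91],[0,0,0,0,91],[0,0,0,0,91],[0,0,0,0,91],[0,0,0,0,91],[0,0,0,0,91],[0,0,-0.1,0,91]]' 30 |egrep 'pos|con|wid'
python3 -m pendant '[[0,0,-0.15,0,91],[0,0,-0.3,0,91],[0,0,-0.45,0,91],[0,0,-0.5,0,91],[0,0,-0.5,0,91]]' |egrep 'pos|wid'
python3 -m pendant '[[0.02,-0.12,0,0,91],[0.03,-0.28,0,0,91],[0.04,-0.44,0,0,91],[0.06,-0.6,0,0,91],[0.08,-0.75,0,0,91],[0.08,-0.9,0,0,91],[0.08,-0.97,0,0,91],[0.08,-0.97,0,0,91]]'|egrep 'time|pos'
cat > fit.py <<'E'
# silhouette fit of red pipe blobs: compare the blob's tilt with the image direction of vertical
from h import *
def fit(d,u0,v0,u1,v1,xy,z0=.004,tag=''):
    h=cv2.cvtColor(d['frame'][v0:v1,u0:u1],cv2.COLOR_BGR2HSV)
    m=((h[...,0]<8)|(h[...,0]>172))&(h[...,1]>80)&(h[...,2]>35)
    ys,xs=np.nonzero(m);ys=ys+v0;xs=xs+u0
    c=np.cov(np.stack([xs,ys]));w,V=np.linalg.eigh(c);a=V[:,1]*np.sign(-V[1,1])
    b=np.array(px(d,[*xy,z0+.1]))-np.array(px(d,[*xy,z0+.02]))
    print(tag,'n',len(xs),'mean',xs.mean().round(1),ys.mean().round(1),'expected',np.round(px(d,[*xy,z0+.06]),1),'bbox',xs.min(),ys.min(),xs.max(),ys.max(),'lean px-angle',np.degrees(np.arctan2(a[0],-a[1])).round(1),'vertical',np.degrees(np.arctan2(b[0],-b[1])).round(1))
E
python3 - <<'E'
from fit import *
D=snap('scene');T=snap('top')
fit(D,205,128,227,170,(.528,-.345),tag='1s');fit(D,228,115,258,165,(.452,-.349),tag='2s')
fit(T,374,184,396,210,(.528,-.345),tag='1t');fit(T,374,211,405,235,(.452,-.349),tag='2t')
rel(.477,.1405,.2);caps()
E
```

```text
position: [0.4494, -0.3467, 0.0866]
contact_force: [-0.7, 0.0, -0.7]
width: 0.0905
position: [0.4525, -0.3495, 0.2185]
width: 0.0909
time_s: 41.52
position: [0.4647, -0.1018, 0.2137]
1s n 328 mean 217.2 147.4 expected [218.4 150.8] bbox 210 134 224 165 lean px-angle -8.5 vertical -8.9
2s n 307 mean 240.5 138.4 expected [240.5 142.6] bbox 233 125 247 156 lean px-angle -6.5 vertical -6.1
1t n 133 mean 386.1 194.9 expected [383.9 199. ] bbox 380 189 392 201 lean px-angle -35.9 vertical 48.7
2t n 137 mean 388.8 220.1 expected [385.9 222.1] bbox 383 214 395 226 lean px-angle -51.9 vertical 57.8
shift units [ 0.069 -0.98   0.056] pos [ 0.4654 -0.1048  0.214 ] yaw(x axis) 1.3
red blob [234 126  14  24 268] cap~ [ 0.4483 -0.3478  0.1075]
red blob [210 134  15  25 292] cap~ [ 0.527  -0.3442  0.1075]
red blob [103 202  34  49 899] cap~ [ 0.8559 -0.1782  0.1075]
red blob [308 238  17  28 394] cap~ [0.4793 0.1407 0.1075]
red blob [ 121  256   42   69 1637] cap~ [0.854  0.0187 0.1075]
```

Both feet stand upright and agree in both cameras. On to foot 3.

```bash
python3 -m pendant '[[0.01,-0.12,0.01,-0.2,91],[0.03,-0.28,0.02,-0.4,91],[0.05,-0.44,0.05,-0.6,91],[0.06,-0.6,0.05,-0.8,91],[0.069,-0.75,0.05,-1,91],[0.069,-0.9,0.05,-1,91],[0.069,-0.98,0.05,-1,91],[0.069,-0.98,0.05,-1,91]]' >/dev/null
python3 -m pendant '[[0,0,0,-0.2,91],[0,0,0,-0.4,91],[0,0,0,-0.6,91],[0,0,0,-0.8,91],[0,0,0,-1,91],[0,0,0,-1,91]]' >/dev/null
python3 -m pendant '[[0,0,0,-0.2,91],[0,0,0,-0.42,91],[0,0,0,-0.42,91],[0,0,0,-0.42,91]]' |egrep 'pos|rot'
python3 - <<'E'
from h import *
caps();rel(.477,.1405,.056)
E
```

```text
position: [0.478, 0.1392, 0.202]
tool_rot: [[0.285, 0.959, -0.0], [0.959, -0.285, -0.0], [-0.0, -0.0, -1.0]]
red blob [234 126  14  24 270] cap~ [ 0.4483 -0.3478  0.1075]
red blob [210 134  15  25 291] cap~ [ 0.527  -0.3442  0.1075]
red blob [103 202  34  49 902] cap~ [ 0.8559 -0.1782  0.1075]
red blob [298 247  17  29 417] cap~ [0.5128 0.1519 0.1075]
red blob [ 121  256   42   69 1638] cap~ [0.854  0.0187 0.1075]
shift units [ 0.004 -0.005  0.584] pos [0.4779 0.1393 0.202 ] yaw(x axis) 73.5
```

Foot 3 has just been knocked to about (0.511, 0.152). I'll follow it.

```bash
python3 - <<'E'
from h import *
rel(.511,.152,.2)
E
```

```text
shift units [0.086 0.112 0.008] pos [0.4779 0.1393 0.202 ] yaw(x axis) 73.5
```

```bash
python3 -m pendant '[[0.05,0.06,0,0,91],[0.086,0.112,0,0,91],[0.086,0.112,0,0,91],[0.086,0.112,0,0,91],[0.086,0.112,0,0,91]]' |egrep pos
python3 - <<'E'
from h import *
caps()
d=snap('top');h=cv2.cvtColor(d['frame'],cv2.COLOR_BGR2HSV)[180:240,210:260]
m=((h[...,0]<8)|(h[...,0]>172))&(h[...,1]>80)&(h[...,2]>35);y,x=np.nonzero(m)
if len(x):print('top',len(x),pt(d,x.mean()+210,y.mean()+180,.09))
rel(.511,.152,.056)
E
```

```text
position: [0.5101, 0.1525, 0.2019]
red blob [234 125  14  25 270] cap~ [ 0.4462 -0.3526  0.1075]
red blob [210 134  15  25 287] cap~ [ 0.527  -0.3442  0.1075]
red blob [103 202  34  49 899] cap~ [ 0.8559 -0.1782  0.1075]
red blob [298 247  17  29 412] cap~ [0.5128 0.1519 0.1075]
red blob [ 121  256   42   69 1638] cap~ [0.854  0.0187 0.1075]
shift units [-0.001  0.005  0.584] pos [0.51   0.1525 0.2021] yaw(x axis) 73.8
```

```bash
python3 -m pendant '[[0,0.004,0.12,0,91],[0,0.004,0.24,0,91],[0,0.004,0.36,0,91],[0,0.004,0.46,0,91],[0,0.004,0.54,0,91],[0,0.004,0.584,0,91],[0,0.004,0.584,0,91],[0,0.004,0.584,0,91]]' |egrep 'pos|con'
python3 -m pendant '[[0,0,0,0,30],[0,0,0,0,30],[0,0,0,0,30],[0,0,0,0,30],[0,0,0,0,30],[0,0,0,0,30],[0,0,0,0,30],[0,0,0,0,30]]' 35 |egrep 'wid|grip'
python3 -m pendant '[[0,0,-0.05,0,30],[0,0,-0.15,0,30],[0,0,-0.3,0,30],[0,0,-0.45,0,30],[0,0,-0.58,0,30],[0,0,-0.6,0,30],[0,0,-0.6,0,30],[0,0,-0.6,0,30]]' |egrep 'pos|wid|con'
python3 - <<'E'
from h import *
rel(.4787,-.0326,.205)
E
```

```text
position: [0.5111, 0.1524, 0.0562]
contact_force: [-0.6, -0.7, 0.9]
width: 0.0415
gripper_force: 35.0
position: [0.511, 0.1524, 0.2053]
contact_force: [-0.0, 0.3, -4.6]
width: 0.0415
shift units [-0.747  0.082  0.001] pos [0.511  0.1524 0.2053] yaw(x axis) 73.8
```

```bash
python3 -m pendant '[[-0.1,0.01,0,0,30],[-0.24,0.03,0,0,30],[-0.38,0.045,0,0,30],[-0.52,0.06,0,0,30],[-0.66,0.075,0,0,30],[-0.747,0.082,0,0,30],[-0.747,0.082,0,0,30],[-0.747,0.082,0,0,30]]' >/dev/null
python3 -m pendant '[[0,0,0,0,30],[0,0,0,0,30]]' |egrep 'pos'
python3 - <<'E'
from h import *
rel(.4787,-.0326,.062);caps()
E
```

```text
position: [0.479, -0.0317, 0.2053]
shift units [-0.004  0.001  0.573] pos [ 0.479  -0.0317  0.2053] yaw(x axis) 73.9
red blob [234 126   9  24 119] cap~ [ 0.4511 -0.3602  0.1075]
red blob [210 134  15  25 289] cap~ [ 0.527  -0.3442  0.1075]
red blob [272 147  17  31 433] cap~ [ 0.3939 -0.1941  0.1075]
red blob [103 202  34  49 895] cap~ [ 0.8559 -0.1782  0.1075]
red blob [ 121  256   42   69 1639] cap~ [0.854  0.0187 0.1075]
```

```bash
python3 -m pendant '[[-0.004,0,0.14,0,30],[-0.004,0,0.28,0,30],[-0.004,0,0.4,0,30],[-0.004,0,0.5,0,30],[-0.004,0,0.55,0,30],[-0.004,0,0.573,0,30],[-0.004,0,0.573,0,30],[-0.004,0,0.573,0,30]]' |egrep 'pos|con'
python3 -m pendant '[[0,0,0,0,60],[0,0,0,0,91],[0,0,0,0,91],[0,0,0,0,91],[0,0,0,0,91],[0,0,0,0,91],[0,0,0,0,91]]' |egrep 'pos|con|wid'
python3 -m pendant '[[0,0,-0.05,0,91],[0,0,-0.15,0,91],[0,0,-0.3,0,91],[0,0,-0.34,0,91],[0,0,-0.34,0,40],[0,0,-0.34,0,0],[0,0,-0.34,0,0],[0,0,-0.34,0,0]]' >/dev/null
python3 -m pendant '[[0,0,0,0,0],[0,0,0,0,0],[0,0,0,0,0],[0,0,0,0,0],[0,0,0,0,0],[0,0,0,0,0],[0,0,0,0,0],[0,0,0,0,0]]' >/dev/null
python3 -m pendant '[[0,0,0,0,0],[0,0,0,0,0],[0,0,0,0,0],[0,0,0.06,0,0],[0,0,0.112,0,0],[0,0,0.12,0,0],[0,0,0.12,0,0],[0,0,0.12,0,0]]'|egrep 'pos|con|wid'
python3 -m pendant '[[0,0,0.004,0,0],[0,0,0.008,0,0],[0,0,0.01,0,0],[0,0,0.01,0,0]]' |egrep 'pos|con|wid'
python3 -m pendant '[[0,0,0.003,0,0],[0,0,0.006,0,0],[0,0,0.006,0,0],[0,0,0.006,0,0]]' |egrep 'pos|con|wid'
```

```text
position: [0.4793, -0.0331, 0.0631]
contact_force: [0.2, 0.9, -3.5]
position: [0.4791, -0.0336, 0.063]
contact_force: [0.7, 0.6, 0.2]
width: 0.0853
position: [0.4791, -0.0336, 0.1183]
contact_force: [-0.1, 0.4, 1.2]
width: 0.0002
position: [0.4791, -0.0335, 0.1156]
contact_force: [-0.3, 0.3, -0.5]
width: 0.0007
position: [0.479, -0.0335, 0.1139]
contact_force: [0.2, 0.8, 0.4]
width: 0.0003
```

Nothing is felt at 113.9 mm, so foot 3 is likely short. I'll go down to about 108 mm to feel its top.

```bash
python3 -m pendant '[[0,0,0.006,0,0],[0,0,0.012,0,0],[0,0,0.018,0,0],[0,0,0.02,0,0],[0,0,0.02,0,0]]' |egrep 'pos|con'
python3 -m pendant '[[0,0,0.003,0,0],[0,0,0.006,0,0],[0,0,0.006,0,0]]' |egrep 'pos|con'
```

```text
position: [0.4789, -0.0335, 0.1087]
contact_force: [-0.3, 0.1, 0.3]
position: [0.4791, -0.0335, 0.1082]
contact_force: [-5.5, 1.1, 20.9]
```

Foot 3 is short (contact at 108 mm), so it goes in the low tray. I'll regrip it and re-measure the low tray's cross position from grey profiles of the first top picture, using the high tray as reference.

```bash
python3 -m pendant '[[0,0,-0.06,0,0],[0,0,-0.155,0,91],[0,0,-0.155,0,91],[0,0,-0.155,0,91],[0,0,-0.155,0,91],[0,0,-0.155,0,91],[0,0,-0.155,0,91],[0,0,-0.155,0,91]]' |egrep 'pos|wid'
python3 -m pendant '[[0,0,0,0,91],[0,0,0,0,91],[0,0,0,0,91],[0,0,0,0,91],[0,0,0,0,91],[0,0,0,0,91],[0,0,0,0,91]]' |egrep 'pos|wid'
python3 - <<'E'
from h import *
rel(.479,-.033,.0615)
d=snap('top');g=cv2.cvtColor(cv2.imread('pics/top0.png'),cv2.COLOR_BGR2GRAY)
for n,c0,rows in(('low',330,(170,188,205,222)),('high',365,(195,212,228,245))):
    for r in rows: print(n,r,'x~',pt(d,c0+16,r,.026)[0],g[r-2:r+3,c0:c0+36].mean(0).astype(int).tolist())
for r in(170,188,205,222,228):print(r,[ (u,pt(d,u,r,.026)[1]) for u in(330,340,360,370,400)])
E
```

```text
position: [0.4787, -0.0335, 0.1456]
width: 0.0441
position: [0.479, -0.0335, 0.1462]
width: 0.0897
shift units [ 0.002 -0.001  0.339] pos [ 0.479  -0.0335  0.1462] yaw(x axis) 73.8
low 170 x~ 0.6355 [134, 134, 133, 99, 130, 159, 161, 159, 165, 168, 169, 171, 171, 170, 171, 171, 172, 172, 173, 173, 173, 167, 164, 163, 163, 163, 164, 150, 110, 153, 157, 149, 158, 161, 162, 161]
low 188 x~ 0.5725 [147, 147, 147, 110, 110, 157, 165, 163, 171, 173, 173, 175, 177, 177, 174, 176, 175, 173, 175, 176, 176, 177, 168, 163, 163, 165, 165, 164, 115, 115, 142, 139, 134, 141, 144, 143]
low 205 x~ 0.514 [149, 148, 147, 113, 94, 156, 167, 165, 174, 174, 175, 175, 178, 179, 175, 175, 174, 175, 174, 174, 174, 176, 176, 166, 161, 162, 164, 162, 119, 90, 154, 151, 136, 143, 146, 147]
low 222 x~ 0.4565 [138, 140, 142, 143, 103, 153, 172, 169, 177, 179, 179, 181, 181, 181, 182, 182, 180, 181, 180, 177, 178, 179, 180, 170, 166, 165, 165, 165, 165, 115, 131, 156, 146, 139, 145, 148]
high 195 x~ 0.5499 [143, 106, 87, 152, 160, 162, 167, 168, 169, 172, 175, 173, 174, 175, 173, 172, 171, 172, 171, 170, 167, 163
[... 689 characters left out ...]
0.1744)), (340, np.float64(-0.2084)), (360, np.float64(-0.2764)), (370, np.float64(-0.3103)), (400, np.float64(-0.4121))]
188 [(330, np.float64(-0.174)), (340, np.float64(-0.2077)), (360, np.float64(-0.2751)), (370, np.float64(-0.3087)), (400, np.float64(-0.4096))]
205 [(330, np.float64(-0.1736)), (340, np.float64(-0.2071)), (360, np.float64(-0.2739)), (370, np.float64(-0.3073)), (400, np.float64(-0.4073))]
222 [(330, np.float64(-0.1733)), (340, np.float64(-0.2064)), (360, np.float64(-0.2727)), (370, np.float64(-0.3058)), (400, np.float64(-0.4051))]
228 [(330, np.float64(-0.1731)), (340, np.float64(-0.2062)), (360, np.float64(-0.2723)), (370, np.float64(-0.3053)), (400, np.float64(-0.4043))]
```

```bash
python3 -m pendant '[[0,0,0.12,0,91],[0,0,0.24,0,91],[0,0,0.32,0,91],[0,0,0.339,0,91],[0,0,0.339,0,91],[0,0,0.339,0,91],[0,0,0.339,0,30],[0,0,0.339,0,30]]' |egrep 'pos|con'
python3 -m pendant '[[0,0,0,0,30],[0,0,0,0,30],[0,0,0,0,30],[0,0,0,0,30],[0,0,0,0,30],[0,0,0,0,30],[0,0,0,0,30]]' 35 |egrep 'pos|wid|grip'
python3 -m pendant '[[0,0,-0.05,0,30],[0,0,-0.15,0,30],[0,0,-0.3,0,30],[0,0,-0.45,0,30],[0,0,-0.57,0,30],[0,0,-0.6,0.2,30],[0,0,-0.6,0.443,30],[0,0,-0.6,0.443,30]]' |egrep 'pos|wid|grip'
python3 -m pendant '[[0,0,0,0.2,30],[0,0,0,0.4,30],[0,0,0,0.6,30],[0,0,0,0.8,30],[0,0,0,1,30],[0,0,0,1,30]]' >/dev/null
python3 -m pendant '[[0,0,0,0.2,30],[0,0,0,0.4,30],[0,0,0,0.6,30],[0,0,0,0.8,30],[0,0,0,1,30],[0,0,0,1,30],[0,0,0,1.0,30]]' >/dev/null
python3 - <<'E'
from h import *
rel(.54,-.2333,.21)
E
```

```text
position: [0.4798, -0.0337, 0.0626]
contact_force: [0.1, -0.7, -0.5]
position: [0.4791, -0.0336, 0.0614]
width: 0.0413
gripper_force: 35.0
position: [0.479, -0.0335, 0.2119]
width: 0.0415
gripper_force: 35.0
shift units [0.231 0.803 0.004] pos [ 0.4787 -0.0335  0.211 ] yaw(x axis) 1.0
```

```bash
python3 -m pendant '[[0.04,0.12,0,0.017,30],[0.08,0.27,0,0.017,30],[0.12,0.42,0,0.017,30],[0.16,0.55,0,0.017,30],[0.2,0.68,0,0.017,30],[0.231,0.8,0,0.017,30],[0.231,0.803,0,0.017,30],[0.231,0.803,0,0.017,30]]' >/dev/null
python3 -m pendant '[[0,0,0,0,30],[0,0,0,0,30],[0,0,0,0,30]]' |egrep 'pos|rot'
python3 - <<'E'
from h import *
rel(.54,-.2333,.061)
E
```

```text
position: [0.5385, -0.2327, 0.2114]
tool_rot: [[1.0, 0.004, -0.0], [0.004, -1.0, 0.0], [-0.0, -0.0, -1.0]]
shift units [0.006 0.003 0.602] pos [ 0.5385 -0.2327  0.2114] yaw(x axis) 0.2
```

```bash
python3 -m pendant '[[0.005,0.003,0.12,0,30],[0.005,0.003,0.24,0,30],[0.005,0.003,0.34,0,30],[0.005,0.003,0.4,0,30],[0.005,0.003,0.42,0,30],[0.005,0.003,0.42,0,30],[0.005,0.003,0.42,0,30],[0.005,0.003,0.42,0,30]]' |egrep 'pos|con'
python3 -c "
from h import *
rel(.54,-.2333,.0615)"
```

```text
position: [0.5408, -0.2347, 0.1078]
contact_force: [0.2, 0.8, -3.4]
shift units [-0.004 -0.006  0.185] pos [ 0.5408 -0.2347  0.1078] yaw(x axis) 0.1
```

```bash
python3 -m pendant '[[-0.003,-0.006,0,0,30],[-0.003,-0.006,0.02,0,30],[-0.003,-0.006,0.06,0,30],[-0.003,-0.006,0.1,0,30],[-0.003,-0.006,0.13,0,30],[-0.003,-0.006,0.16,0,30],[-0.003,-0.006,0.16,0,30],[-0.003,-0.006,0.16,0,30]]' |egrep 'pos|con'
python3 -m pendant '[[0,0,0.01,0,30],[0,0,0.02,0,30],[0,0,0.024,0,30],[0,0,0.024,0,30]]' |egrep 'pos|con'
```

```text
position: [0.5389, -0.2328, 0.0657]
contact_force: [-0.1, 0.9, -3.8]
position: [0.5393, -0.233, 0.0605]
contact_force: [1.1, 0.9, -4.0]
```

The foot went in freely, down to floor level. I'll release it and retreat.

```bash
python3 -m pendant '[[0,0,0,0,60],[0,0,0,0,91],[0,0,0,0,91],[0,0,0,0,91],[0,0,0,0,91],[0,0,0,0,91],[0,0,0,0,91],[0,0,-0.1,0,91]]' 30 |egrep 'pos|con|wid'
python3 -m pendant '[[0,0,-0.15,0,91],[0,0,-0.3,0,91],[0,0,-0.45,0,91],[0,0,-0.5,0,91],[0,0,-0.5,0,0],[0,0,-0.5,0,0]]' |egrep 'pos|wid'
python3 -m pendant '[[0.02,-0.12,0,0,0],[0.05,-0.28,0,0,0],[0.1,-0.44,0,0,0],[0.14,-0.6,0,0,0],[0.2,-0.75,0,0,0],[0.2,-0.9,0,0,0],[0.2,-0.97,0,0,0],[0.2,-0.97,0,0,0]]'|egrep 'time|pos'
python3 - <<'E'
from fit import *
D=snap('scene');T=snap('top')
fit(D,205,128,227,170,(.528,-.345),tag='1s');fit(D,228,115,258,165,(.452,-.349),tag='2s');fit(D,190,150,240,210,(.54,-.2335),tag='3s')
caps(.112)
# keys from top
g=cv2.cvtColor(T['frame'],cv2.COLOR_BGR2GRAY)[150:190,200:270];m=(g>195).astype(np.uint8)
n,l,st,c=cv2.connectedComponentsWithStats(m)
for i in range(1,n):
    if st[i][4]>15:print('key',st[i],pt(T,c[i][0]+200,c[i][1]+150,.043))
rel(.642,.221,.2)
E
```

```text
position: [0.5371, -0.2318, 0.0822]
contact_force: [-1.3, 0.8, -0.8]
width: 0.0901
position: [0.5394, -0.233, 0.2108]
width: 0.0808
time_s: 59.92
position: [0.5879, 0.0135, 0.2084]
1s n 70 mean 217.1 158.7 expected [218.4 150.8] bbox 210 138 226 169 lean px-angle -29.2 vertical -8.9
  avg = a.mean(axis, **keepdims_kw)
  ret = um.true_divide(
fit.py:7: RuntimeWarning: Degrees of freedom <= 0 for slice
  c=np.cov(np.stack([xs,ys]));w,V=np.linalg.eigh(c);a=V[:,1]*np.sign(-V[1,1])
  c *= np.true_divide(1, fact)
  c *= np.true_divide(1, fact)
fit.py:9: RuntimeWarning: Mean of empty slice.
  print(tag,'n',len(xs),'mean',xs.mean().round(1),ys.mean().round(1),'expected',np.round(px(d,[*xy,z0+.06]),1),'bbox',xs.min(),ys.min(),xs.max(),ys.max(),'lean px-angle',np.degrees(np.arctan2(a[0],-a[1])).round(1),'vertical',np.degrees(np.arctan2(b[0],-b[1])).round(1))
  ret = ret.dtype.type(ret / rcount)
Traceback (most recent call last):
  File "fit.py", line 9, in fit
    print(tag,'n',len(xs),'mean',xs.mean().round(1),ys.mean().round(1),'expected',np.round(px(d,[*xy,z0+.06]),1),'bbox',xs.min(),ys.min(),xs.max(),ys.max(),'lean px-angle',np.degrees(np.arctan2(a[0],-a[1])).round(1),'vertical',np.degrees(np.arctan2(b[0],-b[1])).round(1))
                                                                                                                        ~~~~~~^^
ValueError: zero-size array to reduction operation minimum which has no identity
```

The arm hides the trays from here. I'll move on over the left key and check then.

```bash
python3 -m pendant '[[0.03,-0.12,0,0,0],[0.07,-0.28,0,0,0],[0.11,-0.44,0,0,0],[0.15,-0.6,0,0,0],[0.2,-0.75,0,0,0],[0.216,-0.83,0,0,0],[0.216,-0.83,0,0,0],[0.216,-0.83,0,0,0]]'|egrep 'time|pos|wid'
python3 - <<'E'
from fit import *
D=snap('scene');T=snap('top')
for a in((205,128,227,170,(.528,-.345)),(228,115,258,158,(.452,-.349)),(200,150,245,210,(.54,-.2335))):
    try: fit(D,*a)
    except Exception as e: print('hidden')
caps(.112)
g=cv2.cvtColor(cv2.imread('pics/top0.png'),cv2.COLOR_BGR2GRAY)[150:190,200:270];m=(g>185).astype(np.uint8)
n,l,st,c=cv2.connectedComponentsWithStats(m)
for i in range(1,n):
    if st[i][4]>15:print('key',st[i],pt(T,c[i][0]+200,c[i][1]+150,.043))
g=cv2.cvtColor(cv2.imread('pics/scene0.png'),cv2.COLOR_BGR2GRAY)[240:340,220:300];m=(g>205).astype(np.uint8)
n,l,st,c=cv2.connectedComponentsWithStats(m)
for i in range(1,n):
    if st[i][4]>40:print('key s',st[i],pt(D,c[i][0]+220,c[i][1]+240,.043))
rel(.642,.221,.2)
E
```

```text
time_s: 60.68
position: [0.6428, 0.2168, 0.209]
width: 0.0005
 n 341 mean 217.7 149.3 expected [218.4 150.8] bbox 210 134 226 169 lean px-angle -14.1 vertical -8.9
hidden
 n 204 mean 220.8 161.6 expected [229.3 173.2] bbox 211 150 228 186 lean px-angle -22.3 vertical -8.0
red blob [210 134  18  47 345] cap~ [ 0.5269 -0.3312  0.112 ]
red blob [103 202  34  49 900] cap~ [ 0.8558 -0.1733  0.112 ]
red blob [ 121  256   42   69 1638] cap~ [0.8539 0.0224 0.112 ]
key [10 11  8  8 55] [0.6431 0.2203 0.043 ]
key [27 13  9  8 58] [0.6375 0.1603 0.043 ]
key [45 14  9  9 59] [0.6328 0.0994 0.043 ]
key s [ 25  24  13  10 105] [0.6243 0.0854 0.043 ]
key s [ 34  43  14  12 122] [0.6289 0.1463 0.043 ]
key s [ 44  64  14  13 141] [0.6339 0.2068 0.043 ]
shift units [-0.003 -0.022  0.04 ] pos [0.6428 0.2154 0.2099] yaw(x axis) -0.0
  avg = a.mean(axis, **keepdims_kw)
  ret = um.true_divide(
fit.py:7: RuntimeWarning: Degrees of freedom <= 0 for slice
  c=np.cov(np.stack([xs,ys]));w,V=np.linalg.eigh(c);a=V[:,1]*np.sign(-V[1,1])
  c *= np.true_divide(1, fact)
  c *= np.true_divide(1, fact)
fit.py:9: RuntimeWarning: Mean of empty slice.
  print(tag,'n',len(xs),'mean',xs.mean().round(1),ys.mean().round(1),'expected',np.round(px(d,[*xy,z0+.06]),1),'bbox',xs.min(),ys.min(),xs.max(),ys.max(),'lean px-angle',np.degrees(np.arctan2(a[0],-a[1])).round(1),'vertical',np.degrees(np.arctan2(b[0],-b[1])).round(1))
  ret = ret.dtype.type(ret / rcount)
```

```bash
python3 - <<'E'
from h import *
D=snap('scene');T=snap('top')
tp=[(213.5,164.5),(231.5,166.5),(249,168.2)]
def cent(f,y0,y1,x0,x1,th,mn):
    g=cv2.cvtColor(cv2.imread(f),cv2.COLOR_BGR2GRAY)[y0:y1,x0:x1];n,l,st,c=cv2.connectedComponentsWithStats((g>th).astype(np.uint8))
    return sorted([(c[i][0]+x0,c[i][1]+y0) for i in range(1,n) if st[i][4]>mn])
t=cent('pics/top0.png',150,190,200,270,185,15);s=cent('pics/scene0.png',240,340,220,300,205,40)[::-1]
for a,b in zip(t,s):
    c1,r1=ray(T,*a);c2,r2=ray(D,*b);A=np.stack([r1,-r2],1);k=np.linalg.lstsq(A,c2-c1,rcond=None)[0]
    print('key',(c1+k[0]*r1).round(4),(c2+k[1]*r2).round(4))
h=cv2.cvtColor(T['frame'],cv2.COLOR_BGR2HSV)[160:270,320:420];m=(((h[...,0]<8)|(h[...,0]>172))&(h[...,1]>80)&(h[...,2]>35)).astype(np.uint8)
n,l,st,c=cv2.connectedComponentsWithStats(m)
for i in range(1,n):
    if st[i][4]>20:print('top red',st[i][:5]+[320,160,0,0,0],c[i]+[320,160])
for p in([.53,-.345],[.452,-.349],[.5395,-.2333]):print('exp cap',px(T,[*p,.11]),'base',px(T,[*p,.02]))
E
```

```text
key [0.6376 0.2168 0.061 ] [0.6382 0.2164 0.0611]
key [0.6322 0.1577 0.0605] [0.6332 0.157  0.0607]
key [0.6278 0.0978 0.06  ] [0.6286 0.0972 0.0602]
top red [345 187  13  13 121] [350.70247934 192.82644628]
top red [380 189  13  13 134] [386.03731343 194.89552239]
top red [383 214  13  14 138] [388.79710145 220.18115942]
exp cap (np.float64(387.4350617300027), np.float64(195.27054193822053)) base (np.float64(380.7592397123032), np.float64(201.1779472893459))
exp cap (np.float64(389.5683163683708), np.float64(219.78595100571283)) base (np.float64(382.67746483508114), np.float64(224.13303585516402))
exp cap (np.float64(351.7967056074964), np.float64(191.8462071280148)) base (np.float64(347.4672620085302), np.float64(197.96514828411617))
```

All three feet match their upright poses, and the keys triangulate to z ≈ 0.060. Next I press key 1.

```bash
python3 -m pendant '[[-0.01,0,0.12,0,0],[-0.019,-0.004,0.24,0,0],[-0.019,-0.004,0.36,0,0],[-0.019,-0.004,0.46,0,0],[-0.019,-0.004,0.53,0,0],[-0.019,-0.004,0.56,0,0],[-0.019,-0.004,0.56,0,0],[-0.019,-0.004,0.56,0,0]]'|egrep 'pos|con'
python3 -m pendant '[[0,0,0.02,0,0],[0,0,0.03,0,0],[0,0,0.04,0,0],[0,0,0.04,0,0]]'|egrep 'pos|con'
```

```text
position: [0.6385, 0.2178, 0.0712]
contact_force: [-0.7, -1.3, 0.5]
position: [0.638, 0.2181, 0.0604]
contact_force: [-0.5, -0.1, 0.2]
```

```bash
for i in 1; do python3 -m pendant '[[0,0,0.005,0,0],[0,0,0.01,0,0],[0,0,0.01,0,0]]'|egrep 'pos|con'; done
python3 -m pendant '[[0,0,0.005,0,0],[0,0,0.01,0,0],[0,0,0.01,0,0]]'|egrep 'pos|con'
```

```text
position: [0.638, 0.2181, 0.0578]
contact_force: [0.4, 0.6, -0.4]
position: [0.6382, 0.2182, 0.0553]
contact_force: [-0.4, -0.1, 2.4]
```

```bash
python3 -m pendant '[[0,0,0.004,0,0],[0,0,0.008,0,0],[0,0,0.008,0,0]]'|egrep 'pos|con'
python3 -m pendant '[[0,0,0.004,0,0],[0,0,0.006,0,0],[0,0,0.006,0,0]]'|egrep 'pos|con'
```

```text
position: [0.6382, 0.2182, 0.0534]
contact_force: [0.6, 0.9, 3.4]
position: [0.6382, 0.2182, 0.0519]
contact_force: [-0.6, 1.2, 4.2]
```

```bash
python3 -m pendant '[[0,0,0.003,0,0],[0,0,0.005,0,0],[0,0,0.005,0,0]]'|egrep 'pos|con'
```

```text
position: [0.6382, 0.2182, 0.0512]
contact_force: [-2.4, -0.4, 10.3]
```

Key 1 hit its stop, so it is pressed. Now keys 2 and 3: rise, shift, press down to 0.0515.

```bash
python3 -m pendant '[[0,0,-0.05,0,0],[0,0,-0.1,0,0],[-0.01,0.1,-0.1,0,0],[-0.022,0.2,-0.1,0,0],[-0.022,0.243,-0.1,0,0],[-0.022,0.243,-0.1,0,0],[-0.022,0.243,-0.1,0,0],[-0.022,0.243,-0.1,0,0]]'|egrep 'pos|con'
python3 -m pendant '[[0,0,0.03,0,0],[0,0,0.06,0,0],[0,0,0.08,0,0],[0,0,0.09,0,0],[0,0,0.098,0,0],[0,0,0.1,0,0],[0,0,0.1,0,0]]'|egrep 'pos|con'
```

```text
position: [0.6329, 0.1581, 0.076]
contact_force: [-1.1, -0.0, -0.0]
position: [0.6323, 0.1579, 0.0511]
contact_force: [-5.7, 2.6, 12.1]
```

```bash
python3 -m pendant '[[0,0,-0.05,0,0],[0,0,-0.1,0,0],[-0.01,0.1,-0.1,0,0],[-0.018,0.2,-0.1,0,0],[-0.018,0.24,-0.1,0,0],[-0.018,0.24,-0.1,0,0],[-0.018,0.24,-0.1,0,0],[-0.018,0.24,-0.1,0,0]]'|egrep 'pos|con'
python3 -m pendant '[[0,0,0.03,0,0],[0,0,0.06,0,0],[0,0,0.08,0,0],[0,0,0.09,0,0],[0,0,0.098,0,0],[0,0,0.1,0,0],[0,0,0.1,0,0]]'|egrep 'pos|con'
python3 -m pendant '[[0,0,-0.1,0,0],[0,0,-0.25,0,0],[0,0,-0.4,0,0],[0,0,-0.55,0,0],[0,0,-0.7,0,0],[0,0,-0.7,0,0],[0,0,-0.7,0,0]]'|egrep 'time|pos|con'
python3 - <<'E'
from h import *
caps(.112);T=snap('top')
h=cv2.cvtColor(T['frame'],cv2.COLOR_BGR2HSV)[160:270,320:420];m=(((h[...,0]<8)|(h[...,0]>172))&(h[...,1]>80)&(h[...,2]>35)).astype(np.uint8)
n,l,st,c=cv2.connectedComponentsWithStats(m)
for i in range(1,n):
    if st[i][4]>20:print('top red',st[i][4],c[i]+[320,160])
E
```

```text
position: [0.6285, 0.098, 0.076]
contact_force: [-0.3, 1.7, -1.4]
position: [0.6279, 0.0979, 0.0512]
contact_force: [-5.3, 3.8, 13.4]
time_s: 66.27
position: [0.6293, 0.0975, 0.2278]
contact_force: [0.7, -0.4, -0.2]
red blob [103 202  34  49 899] cap~ [ 0.8558 -0.1733  0.112 ]
red blob [ 121  256   42   69 1622] cap~ [0.8539 0.0224 0.112 ]
top red 122 [350.74590164 192.86065574]
top red 134 [386.12686567 194.90298507]
top red 138 [388.79710145 220.18115942]
```

All three feet are unchanged in their trays and the three keys were pressed to the stop in order. I'll hand the job in.

```bash
python3 -c "
from workcell import close_job
print(close_job())"
```

```text
the job is handed in; nothing more can be done
None
```

I handed the job in at about 66 s: feet 1 and 2 felt full and stand in the high tray, foot 3 felt short and stands in the low tray, and the three keys were pressed to their stops from left to right; foot 2 first caught on the tray wall and had to be reset.

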